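Clamp the sharpening stone in its holder

TASK

Lay the sharpening stone flat on the bed of its holder, lengthwise between the stop and the red spring jaw, with the tan side up as it is now. Turn the black clamp knob clockwise until the jaw has just pinched the stone against the stop, then add one quarter turn and leave it; the stone cracks if the clamp is overtightened. Let go of everything and leave the bowl, bottle and brush where they are.

Things in the scene. Friction and masses are not known exactly. Their poses are not given: they have to be found in the camera images.
- stone_mid (a point): Centre of the loose sharpening stone: a two-tone block (grey lower half, tan upper half) 50 mm wide (its x axis), 150 mm long (its y axis), 25 mm high (z up), about 0.43 kg. Its ends are plain and alike.
- bed_seat (a point): Fixed stone holder: point on the bed's centre line on its top, 20 mm above the table; z up, y along the bed (44 mm wide: the stone overhangs, fingers can pass down beside it). Stop plate at +y; its face lies 75 to 82 mm away, set differently each time and not measured. Red jaw at -y, its face 79 to 80 mm away at first. A stone laid with its centre 2 mm in -y of this point clears both.
- head: Blue clamp head, fixed, 56 x 66 mm, 50 mm high; origin at table level under the knob's axis, 145 mm in -y of the bed point, axes parallel to the bed's. Its screw (16 mm per turn) pushes the jaw to +y; the jaw slides the loose stone to the stop. A preloaded spring in the jaw gives about 30 N as soon as the stone is pinched and 10 N more per mm of screw: about 70 N a quarter turn later.
- knob_grip (a point): Point on the knob's vertical axis at gripping height, 77 mm above the table. Black bar grip 56 mm long (this frame's x), 14 mm thick (y), its top 90 mm above the table, on a round foot of 20 mm radius whose top is 60 mm above the table. z up; the frame turns with the knob.
- knob (a joint): Knob angle (rad): grows clockwise seen from above, closing the jaw. Starts at 0 to 0.4, range 9; stays where it is left. Friction 0.30 N m either way (held at rest, it may lean on the fingers by up to that, either way). It pinches after 1.5 to 4.8 rad of turning: the torque to tighten jumps by 0.075 N m, then climbs 0.064 per rad (0.175 above free at the quarter turn). Sliding the stone: 0.01.
- bowl: Bystander: steel bowl, 124 mm across, 50 mm high, origin at the centre of its underside.
- bottle: Bystander: upright white bottle with a red cap, 54 mm across, 150 mm high, origin at the centre of its underside.
- brush: Bystander: brush lying on the table, about 190 mm long along its x axis.
Things that resemble listed ones, but are neither listed nor needed, are in the scene too. What is shaped like the part that bears stone_mid but pink or turquoise is not meant.

How it is judged:
By the outcome, as a careful person would: the job done as asked, in the order asked, and still so for the second after the job is handed in, with the robot touching nothing.
It also fails if it takes over 72 s, if anything falls off the work surface, if the arm or the gripper's body presses on something with over 40 N, if the wrist force passes 120 N, or if a joint passes its speed limit or range.

ROBOT

A 6-joint arm with a two-finger parallel gripper is mounted at the origin on the work surface. World frame = base frame: x ahead of the robot, y to its left, z up, the work surface at z = 0. Lengths are in mm, angles in rad, forces in N, time in s.
With the tool pointing down it reaches from about 425 to 950 mm from the base axis. Payload 3.5 kg.
Tool frame: the origin (TCP) lies midway between the tips of the shut fingers; the grasp point (between the pads) lies 19 mm behind it; z points along the fingers, y is the direction in which the jaws open and shut (so a half turn about z gives the same grasp; the last joint's range is limited). The gripper opens to 85 mm and grips with 20 to 120 N. Pads are 22 mm wide; open, the fingers measure 114 mm over their backs; the gripper's body (76 mm by 85 mm) begins 54 mm behind the grasp point. The pads swing forward as they close: fully open they stand 13 mm farther back than shut.
Start: joints at [-1.444, 0.286, 1.577, -0, 1.279, -0.15], TCP at [184.488, -649.285, 231.325] pointing down, gripper open.
Joint ranges: [-2.77, 2.77], [-0.9, 2.22], [0.21, 2.48], [-1.53, 4.67], [0.24, 2.81], [-2.84, 2.84]. Speed limits (rad/s): [2.79, 2.79, 3.14, 3.14, 3.14, 3.14].

INTERFACE

Orientations are given as a rotation vector (axis times angle).
In Python, from station import arm gives the robot as it stands.
- The arm moves only by the tool carry_out, never from a script. Its argument "plan" is a list of rows, each an object with "slide": the shift along the tool's x, y, z as a fraction of full scale, a list of three; "turn": the turn about the tool's z as a fraction of full scale. A call has 1 to 20 rows; each row is the pose to reach, as a shift and turn from the pose commanded when the call began, along the tool's axes at that moment, turning the shorter way round; what a row does not reach only later rows make up. Full scale, the value 1, is 150 mm for a shift and 180 degrees for a turn. A row lasts 1/8 s, in which the tool goes at most 62.5 mm and 10.7 degrees, less where a joint would pass 70% of its speed; a pose out of reach is approached as far as the arm can. A call with a number of a shift or a turn outside -1 to 1 is refused whole. A call with a gripper value outside its range is refused whole. "hand" is the opening, from 0 (shut) to 1 (fully open), set as the call begins (left out, the last holds). The fingers move at their own pace and stop on an object; "newtons" is the grip in N (left out, the last holds). Time passes only in rows, so rows that repeat a pose let the fingers close. It gives the time, the measured TCP pose, the force and the opening at its end, in the units of the state.
- arm.observe(): the state, without advancing time (a new reading comes with each control period).
- arm.grab_frame(name): name is "side" or "top"; returns the picture (420x560x3 uint8, blue, green, red); there is no depth.
- arm.camera_params(name): a dict with "mtx" (3x3 intrinsics, pixels), "k1" (the pictures are not rectified: a ray, as slopes to the right and down, at radius r is drawn at 1 + k1 r^2 times it, then the intrinsics apply), "camera_from_world" (4x4, takes a point from world to camera coordinates). Camera axes: x right, y up, looking along -z (the intrinsics and any distortion apply to the point x, -y, -z); pixel columns grow to the right and rows downward; lengths in mm; the calibration is good to about 2 mm. A picture is of the moment at which its call begins. camera_params takes no time and is no camera call.
- arm.hand_in(): hands the job in, once; it reports no verdict.
Trained networks look in the newest picture that a camera, given by its name, has taken for a name from the list of things; names that differ only in an ending like _2 or _b are one class to them, and where a whole thing is asked for, a point or a joint stands for the part that bears it (a point fixed in the world has none). Each returns a list of dicts, best first, with "score" (0 to 1); they miss things now and then, are a little off and sometimes report something else, mostly with a low value. They report only what shows in the picture. A call takes as long as a camera call. They do not tell look-alikes from the thing itself.
- arm.spot_in(camera, name): "position" ([column, row] in pixels, amid what is visible of it).
The state is a dict: "t": time; "joint_pos": joint angles; "qvel": joint speeds; "joint_efforts": joint torques, N m; "tcp_pos": TCP position; "tcp_rot": TCP orientation; "force": force on the tool from outside, world axes, zero at the start; "moment": the same for the moment, N m; "gripper_width": finger opening in mm.
Only numpy, scipy, OpenCV 4.12 (cv2) and the standard library are available. Lean on these libraries where they do the work, as an engineer would, in place of code of your own. Each camera call takes 0.05 s, during which the arm holds its last target.

## Working session

There is one attempt and no reset: what is moved stays moved. The work goes in short steps, Python scripts to look and compute and a tool call to move; the robot and the scene stay as the last step left them, time stands still between calls to the robot, and variables do not carry over. Pictures are saved under pics/ and viewed, and the job is handed in when it is done.

Besides the shell and the picture viewer there is one more tool, called after ">>>" by a JSON object that holds its "api" and its "payload", one argument or row to a line. carry_out: Moves the arm, as the interface text tells. Shift numbers are shares of 150 mm and turn numbers shares of 180 degrees, none past 1 either way. Its arguments: {"type":"object","properties":{"plan":{"type":"array"},"hand":{"type":"number"},"newtons":{"type":"number"}},"required":["plan"]}

```bash
ls; mkdir -p pics; python3 - <<'E'
from station import arm
import cv2
s=arm.observe()
for k in s: print(k,s[k])
for n in ("side","top"):
    cv2.imwrite(f"pics/{n}0.png",arm.grab_frame(n))
    p=arm.camera_params(n); print(n,p)
    for o in ("stone_mid","bed_seat","head","knob_grip","knob","bowl","bottle","brush"):
        try: print(n,o,[(r['score'],r['position']) for r in arm.spot_in(n,o)])
        except Exception as e: print(n,o,e)
print(arm.observe()['t'])
E
```

```text
pics
t 0.0
joint_pos [-1.44401561e+00  2.87201262e-01  1.57817574e+00 -1.47926207e-06
  1.27859551e+00 -1.49989855e-01]
qvel [-0.00011763  0.00032409  0.00095907  0.00012662 -0.00130941  0.0019989 ]
joint_efforts [ 1.18201110e-04 -4.05977154e+01 -2.92625499e+01 -2.38848770e-04
  5.78609193e-03 -9.22431497e-06]
tcp_pos [ 184.39498906 -648.64378159  229.9241264 ]
tcp_rot [-3.10920206e+00 -4.33036318e-01 -4.11246090e-05]
force [-0.13542041 -0.3581148  -0.08946595]
moment [-0.00168994  0.02679608  0.0114153 ]
gripper_width 85.13276939837574
side {'mtx': array([[428.40522741,   0.        , 284.77157371],
       [  0.        , 428.40522741, 208.07005778],
       [  0.        ,   0.        ,   1.        ]]), 'k1': -0.08434755181936358, 'camera_from_world': array([[-7.64641832e-01, -6.44239246e-01,  1.66931993e-02,
         5.08859963e+02],
       [ 4.50796432e-01, -5.16176295e-01,  7.28247629e-01,
        -2.54486932e+02],
       [-4.60549070e-01,  5.64373836e-01,  6.85110741e-01,
        -9.35612139e+02],
       [ 0.00000000e+00,  0.00000000e+00,  0.00000000e+00,
         1.00000000e+00]])
[... 687 characters left out ...]
9908872e-01,  7.79400871e-04,
         1.21410825e+02],
       [ 9.95967506e-01, -1.33551017e-02,  8.87150998e-02,
        -5.63865704e+02],
       [-8.86966064e-02,  1.97190476e-03,  9.96056737e-01,
        -1.38783374e+03],
       [ 0.00000000e+00,  0.00000000e+00,  0.00000000e+00,
         1.00000000e+00]])}
top stone_mid [(0.89, [145.0, 208.6]), (0.84, [236.8, 267.9]), (0.76, [171.4, 256.3]), (0.6, [223.5, 221.4]), (0.57, [206.2, 181.8])]
top bed_seat [(0.83, [308.5, 204.9])]
top head [(0.94, [350.0, 208.2])]
top knob_grip [(0.52, [351.1, 210.9])]
top knob []
top bowl [(0.91, [294.7, 153.3])]
top bottle [(0.8, [410.4, 172.5])]
top brush [(0.7, [408.3, 209.4]), (0.15, [308.8, 204.6])]
0.9
```

View pics/side0.png

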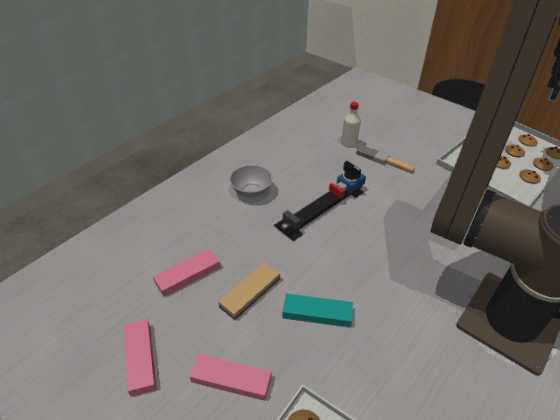

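View pics/top0.png

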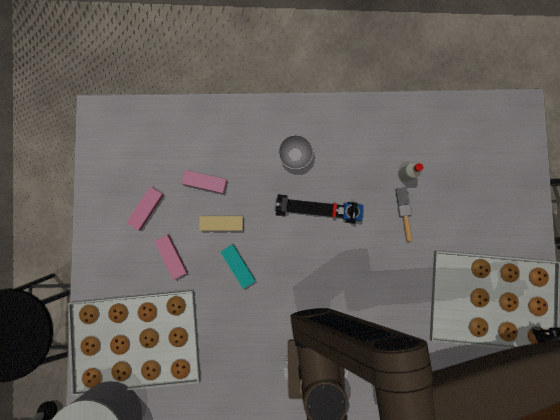

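The stone candidates in the top view are pink at (204,182), (145,208) and (171,257), turquoise at (238,267), and tan with a grey lower half at (222,223). In the side view the tan one is at (250,290). Only the tan one fits the two-tone description. I'll enlarge crops of it and of the holder.

```bash
python3 - <<'E'
import cv2,numpy as np
a=cv2.imread('pics/side0.png');b=cv2.imread('pics/top0.png')
r=lambda im,x,y,w,h,f:cv2.resize(im[y:y+h,x:x+w],(w*f,h*f),interpolation=cv2.INTER_CUBIC)
c1=r(a,210,255,80,70,5);c2=r(b,190,205,80,40,5)
im=np.zeros((560,800,3),np.uint8);im[:350,:400]=c1;im[:200,400:]=c2
im[350:350+200,:400]=0
cv2.imwrite('pics/crop_stone.png',im)
h1=r(a,265,145,110,100,5);cv2.imwrite('pics/crop_holdS.png',h1)
h2=r(b,265,185,110,50,7);cv2.imwrite('pics/crop_holdT.png',h2)
E
```

```text
(no output)
```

View pics/crop_stone.png

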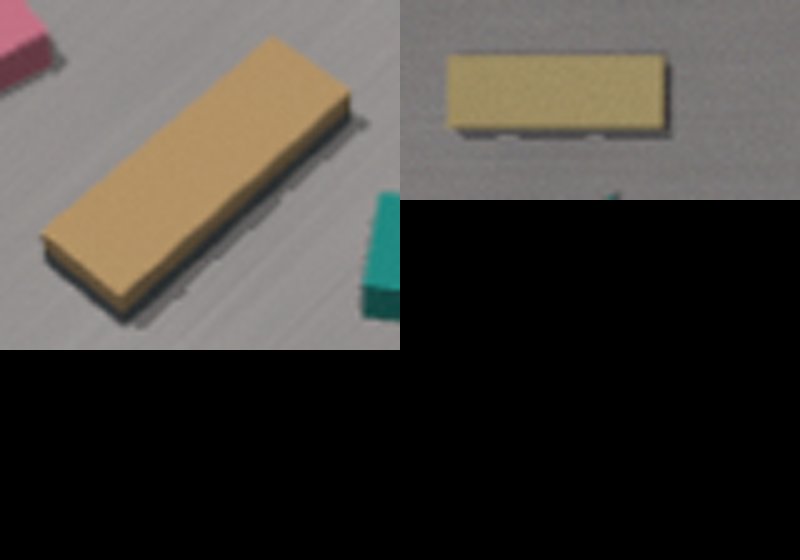

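View pics/crop_holdS.png

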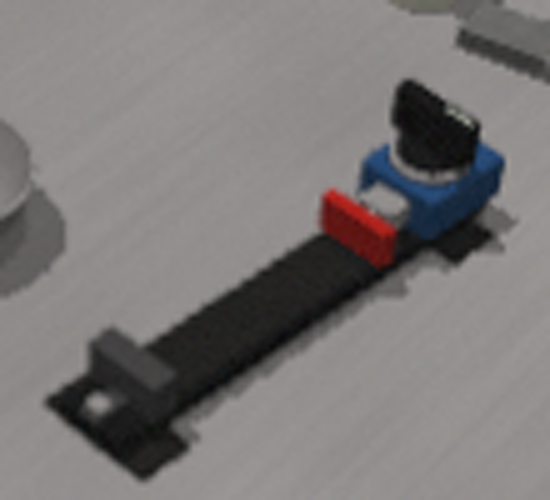

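View pics/crop_holdT.png

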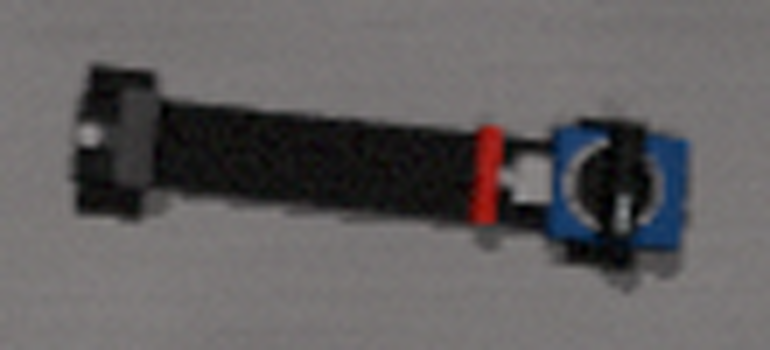

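Confirmed: at top (222,223) / side (250,290) is the tan-over-grey stone. In the holder, the stop is at about (285,205), the red jaw at (334,211) and the blue head with the black knob at (353,212). Next I'll measure by fitting box models in both views.

```bash
cat > h.py <<'E'
import cv2,numpy as np
from scipy.optimize import minimize
from station import arm
P={n:arm.camera_params(n) for n in("side","top")}
def proj(n,X):
    p=P[n];X=np.atleast_2d(X);T=p['camera_from_world']
    c=X@T[:3,:3].T+T[:3,3]; a=np.c_[c[:,0],-c[:,1]]/(-c[:,2:3])
    a=a*(1+p['k1']*(a**2).sum(1,keepdims=True))
    return a@np.diag([p['mtx'][0,0],p['mtx'][1,1]])+p['mtx'][:2,2]
def ray(n,uv):
    p=P[n];K=p['mtx'];a=cv2.undistortPoints(np.array([[uv]],float),K,np.array([p['k1'],0,0,0.]))[0,0]
    T=p['camera_from_world'];R=T[:3,:3];d=R.T@np.array([a[0],-a[1],-1]);return -R.T@T[:3,3],d/np.linalg.norm(d)
def onplane(n,uv,z):
    o,d=ray(n,uv);return o+d*(z-o[2])/d[2]
def tri(u1,u2):
    o1,d1=ray("side",u1);o2,d2=ray("top",u2)
    s=np.linalg.lstsq(np.c_[d1,-d2],o2-o1,rcond=None)[0];a=o1+d1*s[0];b=o2+d2*s[1]
    return (a+b)/2,np.linalg.norm(a-b)
def box(x,y,yaw,hx,hy,z0,z1):
    c,s=np.cos(yaw),np.sin(yaw)
    return np.array([[x+c*a*hx-s*b*hy,y+s*a*hx+c*b*hy,z] for a in(-1,1) for b in(-1,1) for z in(z0,z1)])
SS=8
def cover(n,X,roi):
    x0,y0,w,h=roi;q=(proj(n,X)-[x0,y0]+.5)*SS-.5
    m=np.zeros((h*SS,w*SS),np.uint8);hull=cv2.convexHull(np.round(q*16).astype(np.int32))
    cv2.fillConvexPoly(m,hull,255,shift=4)
    return cv2.resize(m,(w,h),interpolation=cv2.INTER_AREA)/255.
E
python3 - <<'E'
from h import *
im={n:cv2.imread(f'pics/{n}0.png').astype(float) for n in P}
roi={'side':(205,250,90,75),'top':(190,205,65,35)}
al={}
for n,(x,y,w,h) in roi.items():
    c=im[n][y:y+h,x:x+w]; v=(c[...,2]-c[...,0])/c.sum(2)   # red-blue chroma
    hsv=cv2.cvtColor(c.astype(np.uint8),cv2.COLOR_BGR2HSV)
    ok=(hsv[...,0]>8)&(hsv[...,0]<35)
    v=np.where(ok,v,0); ref=np.median(v[v>.1]); al[n]=np.clip(v/ref,0,1)
    M=(al[n]>.5); ys,xs=np.nonzero(M); print(n,ref,M.sum(),xs.mean()+x,ys.mean()+y)
def cost(p,ns):
    X=box(p[0],p[1],p[2],25,75,p[3]-12.5,p[3])
    return sum(np.abs(cover(n,X,roi[n])-al[n]).mean()*1e3 for n in ns)
g=onplane('top',[221.5,223],25);print(g)
for ns in(['top','side'],['side'],['top']):
    best=None
    for z in (25,):
      f=(lambda p:cost(p,ns)) if len(ns)>1 else (lambda p:cost([p[0],p[1],p[2],25],ns))
      x0=[g[0],g[1],0.0,25] if len(ns)>1 else [g[0],g[1],0.]
      sim=np.array([x0]+[np.array(x0)+d for d in np.diag([6,6,.1,6][:len(x0)])])
      r=minimize(f,x0,method='Nelder-Mead',options=dict(initial_simplex=sim,xatol=.02,fatol=1e-3,maxiter=600))
      print(ns,r.x,r.fun)
E
```

```text
side 0.17990654205607476 1411 248.5797306874557 289.0474840538625
top 0.14766839378238342 658 220.56534954407294 223.0
[499.6104861  318.59431453  25.        ]
['top', 'side'] [ 4.99564654e+02  3.21804141e+02 -1.38255933e-02  2.46329483e+01] 41.647583643699996
['side'] [ 4.99295770e+02  3.21576207e+02 -1.19057371e-02] 16.896237901264563
['top'] [ 4.99843623e+02  3.21835681e+02 -1.81547509e-02] 24.98902623739316
```

Both views put the stone at (499.6, 321.8), top at 24.6 mm and yaw about -0.014. Next is the holder.

```bash
cat > hold.py <<'E'
from h import *
im={n:cv2.imread(f'pics/{n}0.png').astype(float) for n in P}
roi={'side':(262,140,120,110),'top':(265,185,110,55)}
D={}
for n,(x,y,w,h) in roi.items():
    c=im[n][y:y+h,x:x+w].astype(np.uint8);hsv=cv2.cvtColor(c,cv2.COLOR_BGR2HSV).astype(int)
    blue=(abs(hsv[...,0]-108)<14)&(hsv[...,1]>110)&(hsv[...,2]>50)
    red=((hsv[...,0]<8)|(hsv[...,0]>172))&(hsv[...,1]>130)&(hsv[...,2]>60)
    table=(hsv[...,2]>95)&(hsv[...,1]<50)
    D[n]=(blue,red,table,hsv)
    print(n,blue.sum(),red.sum())
    for m,k in((blue,'blue'),(red,'red')):
        ys,xs=np.nonzero(m);print(k,xs.mean()+x,ys.mean()+y)
def cost(p,ns):
    s=0
    for n in ns:
        blue,red,table,_=D[n]
        X=box(p[0],p[1],p[2],28,33,10,50+(p[3] if len(p)>3 else 0));C=cover(n,X,roi[n])
        s+=((1-C)*blue+C*table*~blue*.5).sum()
    return s
g=onplane('top',[353.5,212],50);print('head guess',g)
for ns in(['top','side'],['side'],['top']):
    x0=np.array([g[0],g[1],-.1]);sim=np.array([x0]+[x0+d for d in np.diag([8,8,.1])])
    r=minimize(cost,x0,args=(ns,),method='Nelder-Mead',options=dict(initial_simplex=sim,xatol=.02,fatol=1e-3,maxiter=600))
    print(ns,r.x,r.fun)
E
python3 hold.py
```

```text
side 213 129
blue 352.5023474178404 182.69014084507043
red 336.3410852713178 190.3798449612403
top 129 51
blue 353.34883720930236 211.6124031007752
red 334.01960784313724 209.72549019607843
head guess [ 530.17963724 -137.50725129   50.        ]
['top', 'side'] [ 5.32614409e+02 -1.35993804e+02 -8.78488200e-02] 65.71960784313725
['side'] [ 5.31592508e+02 -1.35771251e+02  3.85147181e-02] 40.449019607843134
['top'] [ 5.32729832e+02 -1.36929898e+02 -1.57798739e-01] 18.888235294117646
```

```bash
python3 - <<'E'
from h import *
b=cv2.imread('pics/top0.png');a=cv2.imread('pics/side0.png')
def r(im,x,y,w,h,f):
    c=cv2.resize(im[y:y+h,x:x+w],(w*f,h*f),interpolation=cv2.INTER_CUBIC).astype(float)
    return np.clip(255*(c/255)**.5,0,255).astype(np.uint8)
cv2.imwrite('pics/holdT2.png',r(b,270,188,100,45,8))
cv2.imwrite('pics/holdS2.png',r(a,270,155,100,85,7))
E
```

```text
(no output)
```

View pics/holdT2.png

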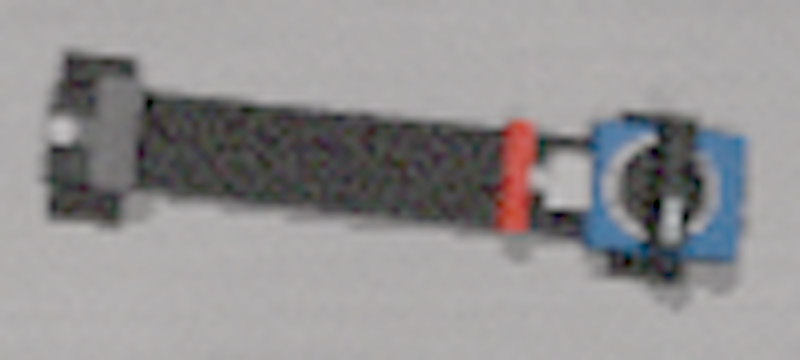

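View pics/holdS2.png

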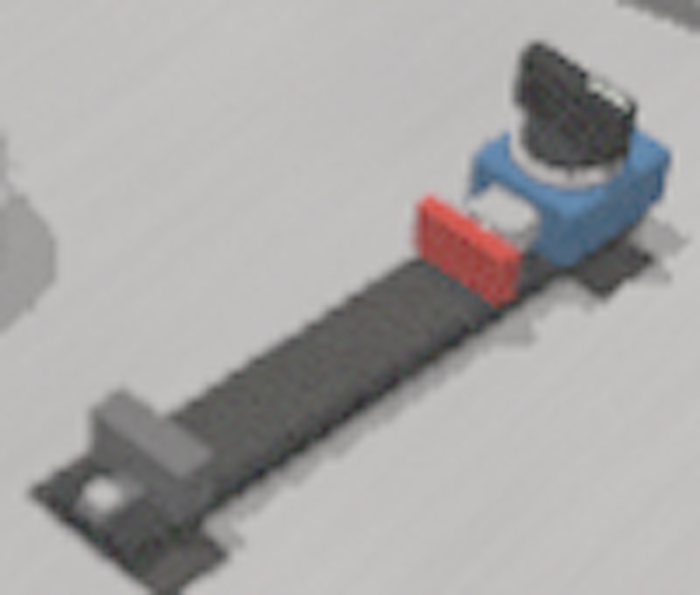

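```bash
cat > bed.py <<'E'
from h import *
im={n:cv2.cvtColor(cv2.imread(f'pics/{n}0.png'),cv2.COLOR_BGR2GRAY).astype(float) for n in P}
def edge(n,a,b,half=6,N=25,light=None):
    # sample profiles perpendicular to a->b, find 50% crossing
    a,b=np.array(a,float),np.array(b,float);t=(b-a)/np.linalg.norm(b-a);nn=np.array([-t[1],t[0]])
    s=np.arange(-half,half+.01,.1);pts=[]
    for f in np.linspace(0,1,N):
        q=a+(b-a)*f+s[:,None]*nn
        pr=cv2.remap(im[n].astype(np.float32),q[:,0].astype(np.float32)[None],q[:,1].astype(np.float32)[None],cv2.INTER_LINEAR)[0]
        lo,hi=pr.min(),pr.max();m=(lo+hi)/2
        k=np.nonzero(np.diff(np.sign(pr-m)))[0]
        if len(k): k=k[np.argmin(abs(s[k]))];pts.append(q[k])
    return np.array(pts)
T=lambda x,y:((x+.5)/8-.5+270,(y+.5)/8-.5+188)
S=lambda x,y:((x+.5)/7-.5+270,(y+.5)/7-.5+155)
def fit(n,e,z):
    W=np.array([onplane(n,p,z) for p in e])[:,:2]
    vx,vy,x0,y0=cv2.fitLine(W.astype(np.float32),cv2.DIST_HUBER,0,.01,.01).ravel()
    if vy<0: vx,vy=-vx,-vy
    return np.arctan2(-vx,vy), x0-vx/vy*y0   # yaw, x at y=0
for n,e,z,l in(("top",edge("top",T(165,94),T(490,126)),20,"top +x edge"),("top",edge("top",T(165,192),T(480,226)),20,"top -x edge"),
  ("side",edge("side",S(185,400),S(400,270)),20,"side +x edge")):
    print(l,fit(n,e,z))
# jaw front face top edge centre/stop: triangulate hand-picked points
for nm,s,t in(("stop top-inner +x?",S(208,450),None),):
    pass
print('cam',[-P[n]['camera_from_world'][:3,:3].T@P[n]['camera_from_world'][:3,3] for n in P])
E
python3 bed.py
```

```text
top +x edge (np.float32(-0.11635347), np.float32(571.46906))
top -x edge (np.float32(-0.12153955), np.float32(524.5427))
side +x edge (np.float32(-0.117655344), np.float32(569.63684))
cam [array([ 72.92211534, 724.50244912, 817.83292987]), array([ 440.13207519,  116.60595306, 1432.28992215])]
```

```bash
cat > jaw.py <<'E'
from hold import *
from scipy.optimize import differential_evolution
yaw=-.1175;d=np.array([-np.sin(yaw),np.cos(yaw)])
o=np.array([549.2,7.7])+0*d
def bx(s0,s1,hw,z0,z1,lat=0):
    c=o+d*(s0+s1)/2+lat*np.array([d[1],-d[0]]);return box(c[0],c[1],yaw,hw,(s1-s0)/2,z0,z1)
# soft red alpha
R={}
for n,(x,y,w,h) in roi.items():
    c=im[n][y:y+h,x:x+w];v=(c[...,2]-np.maximum(c[...,0],c[...,1]))
    R[n]=np.clip(v/np.percentile(v[D[n][1]],60),0,1)
def cj(p):
    s,t,hw,z0,z1,lat=p;X=bx(s-t,s,hw,z0,z1,lat)
    return sum(np.abs(cover(n,X,roi[n])-R[n]).sum()*(2 if n=='top' else 1) for n in roi)
r=differential_evolution(cj,[(-88,-70),(4,14),(15,32),(15,30),(35,65),(-4,4)],seed=1,maxiter=60,popsize=10,tol=1e-5)
print('jaw face,thick,hw,z0,z1,lat',r.x.round(2),r.fun)
def ch(p):
    s=0
    for n in roi:
        blue,red,table,_=D[n];X=bx(p[0]-33,p[0]+33,28,10,50,p[1]);C=cover(n,X,roi[n])
        s+=((1-C)*blue+C*table*~blue*.5).sum()
    return s
r=differential_evolution(ch,[(-155,-135),(-5,5)],seed=1,tol=1e-5);print('head along,lat',r.x.round(2),r.fun)
for n in roi:
    L=[(s,ch.__call__([s,r.x[1]])) for s in np.arange(-150,-139,1.)]
print([(float(a),round(float(b),1)) for a,b in L])
# knob bar: dark pixels
E
python3 jaw.py | tail -4
python3 - <<'E'
from h import *
g=cv2.cvtColor(cv2.imread('pics/top0.png'),cv2.COLOR_BGR2GRAY)
print(g[190:222,272:296])
E
```

```text
['top'] [ 5.32729832e+02 -1.36929898e+02 -1.57798739e-01] 18.888235294117646
jaw face,thick,hw,z0,z1,lat [-77.35   8.61  23.49  19.98  46.1    0.71] 761.8676504094461
head along,lat [-144.81    0.66] 66.68627450980392
[(-150.0, 78.9), (-149.0, 74.0), (-148.0, 71.3), (-147.0, 69.3), (-146.0, 68.0), (-145.0, 67.1), (-144.0, 67.4), (-143.0, 69.2), (-142.0, 73.7), (-141.0, 80.1), (-140.0, 87.9)]
[[113 114 112 111 114 110 111 114 114 114 112 113 115 114 111 113 114 113
  113 114 116 116 113 114]
 [115 114 117 116 117 116 115 118 120 114 118 116 117 118 114 118 115 116
  117 115 115 113 116 116]
 [117 115 116 118 118 119 119 113 114 115 115 114 115 112 116 115 111 116
  113 115 117 114 116 115]
 [120 119 115 117 118 115 109 110 114 114 112 115 117 118 113 114 116 112
  117 117 114 116 117 115]
 [119 121 119 117 119  95  61  60  74  87  98 110 109 109 112 113 118 119
  118 115 115 115 117 116]
 [119 119 116 118 113  88  19  20  20  25  25  20  27  35  50  92 116 118
  119 119 120 119 118 117]
 [119 118 118 117 108  68  20  15  18  25  23  22  23  13  23  76 108 117
  118 119 120 119 116 118
[... 1827 characters left out ...]
15 120 102  64  56  53  51  48  42  36  23  30  63  83  84 102 120
  121 119 120 120 120 120]
 [119 119 119 120 117 120 121 120 124 109  78  70  68  96 116 120 120 118
  121 120 121 117 117 119]
 [118 117 120 121 120 120 116 120 122 120 119 122 116 121 120 115 119 116
  116 122 119 121 117 120]
 [122 122 120 120 118 122 118 120 119 122 121 123 120 123 120 120 121 117
  117 119 120 118 120 117]
 [119 121 119 118 124 118 120 118 121 120 120 121 122 120 121 121 123 121
  121 123 121 122 124 120]
 [118 120 122 120 120 121 122 123 120 119 122 122 121 120 121 123 120 121
  122 119 122 118 122 122]
 [119 119 120 122 117 118 121 118 121 119 119 118 119 119 122 118 120 119
  119 119 119 121 120 120]]
```

```bash
cat >> jaw.py <<'E'
print('--')
g=cv2.cvtColor(im['top'].astype(np.uint8),cv2.COLOR_BGR2GRAY).astype(float)
def al(p): return d@(np.asarray(p)[:2]-o)
L=[]
for row in range(199,210):
    e=285.5+0
    v=g[row,284:290];m=35.
    k=np.nonzero((v[:-1]>m)&(v[1:]<=m))[0][0];e=284+k+(v[k]-m)/(v[k]-v[k+1])
    L.append([al(onplane('top',(e,row),z)) for z in(40,45,50)])
print('stop inner face along (z40,45,50)',np.mean(L,0),np.std(L,0))
# red jaw front (left) edge in top at its top height
v=(im['top'][...,2]-im['top'][...,1]);L=[]
for row in range(206,214):
    r=v[row,326:338];m=.5*r.max();k=np.nonzero((r[:-1]<m)&(r[1:]>=m))[0][0];e=326+k+(m-r[k])/(r[k+1]-r[k]);
    L.append([al(onplane('top',(e,row),z)) for z in(40,45,50)])
print('jaw face',np.mean(L,0),np.std(L,0))
S=lambda x,y:((x+.5)/7-.5+270,(y+.5)/7-.5+155)
T=lambda x,y:((x+.5)/8-.5+270,(y+.5)/8-.5+188)
for a,b in((S(125,388),T(142,80)),(S(212,450),T(135,186)),(S(517,262),T(528,231)),(S(430,197),T(537,124))):
    X,e=tri(a,b);print(X.round(1),'gap',round(e,1),'along',round(al(X),1))
for z in (43,45,47): print(z,[round(al(onplane('side',S(*q),z)),1) for q in((125,388),(212,450),(418,201),(504,262))])
E
python3 jaw.py | sed -n '/--/,$p'
```

```text
--Traceback (most recent call last):
  File "jaw.py", line 35, in <module>
    k=np.nonzero((v[:-1]>m)&(v[1:]<=m))[0][0];e=284+k+(v[k]-m)/(v[k]-v[k+1])
      ~~~~~~~~~~~~~~~~~~~~~~~~~~~~~~~~~~~~^^^
IndexError: index 0 is out of bounds for axis 0 with size 0
```

```bash
sed -i 's/range(199,210)/range(201,210)/' jaw.py
python3 jaw.py | sed -n '/--/,$p'
```

```text
--
stop inner face along (z40,45,50) [84.5042871  84.54330457 84.58232204] [0.45327247 0.45164468 0.45001689]
jaw face [-75.28554326 -74.67268758 -74.0598319 ] [0.37748719 0.37613156 0.37477592]
[583.3  88.3  44.1] gap 0.6 along 84.1
[537.9  92.3  43.8] gap 0.2 along 82.7
[516.9 -77.3  36.1] gap 0.9 along -88.2
[563.  -81.5  41.7] gap 1.3 along -87.0
43 [np.float64(83.1), np.float64(82.1), np.float64(-79.9), np.float64(-77.6)]
45 [np.float64(84.6), np.float64(83.6), np.float64(-78.0), np.float64(-75.7)]
47 [np.float64(86.0), np.float64(85.1), np.float64(-76.1), np.float64(-73.8)]
```

```bash
cat > knob.py <<'E'
from h import *
from scipy.optimize import differential_evolution
im={n:cv2.imread(f'pics/{n}0.png') for n in P}
roi={'side':(336,155,34,26),'top':(343,200,22,26)}
A={}
for n,(x,y,w,h) in roi.items():
    c=im[n][y:y+h,x:x+w].max(2).astype(float);A[n]=np.clip((95-c)/60,0,1)  # dark
def model(n,p):
    B=cover(n,box(p[0],p[1],p[2],28,7,60,90),roi[n])
    t=np.linspace(0,2*np.pi,40)
    F=np.array([[p[0]+20*np.cos(a),p[1]+20*np.sin(a),z] for a in t for z in(52,60)])
    return np.maximum(B,cover(n,F,roi[n]))
def cost(p,ns): return sum((np.abs(model(n,p)-A[n])).sum() for n in ns)
for ns in(['side','top'],['side'],['top']):
    r=differential_evolution(cost,[(515,550),(-155,-120),(-.6,.6)],args=(ns,),seed=2,tol=1e-6);print(ns,r.x.round(3),r.fun)
    if len(ns)==2: q=r.x
out=[]
for n,(x,y,w,h) in roi.items():
    f=14;c=cv2.resize(im[n][y:y+h,x:x+w],None,fx=f,fy=f,interpolation=cv2.INTER_CUBIC);c=np.clip(255*(c/255.)**.5,0,255).astype(np.uint8)
    c2=c.copy()
    X=box(q[0],q[1],q[2],28,7,60,90);u=((proj(n,X)-[x,y]+.5)*f-.5)
    cv2.polylines(c2,[cv2.convexHull(u.astype(np.int32))],True,(0,255,0),1)
    o=np.zeros((370,800,3),np.uint8);o=np.hstack([c,c2])
    cv2.imwrite(f'pics/knob_{n}.png',cv2.resize(o,None,fx=min(1,780/o.shape[1]),fy=min(1,780/o.shape[1])))
E
python3 knob.py
```

```text
['side', 'top'] [ 5.31435e+02 -1.31184e+02 -2.93000e-01] 176.18529411764706
['side'] [ 5.29966e+02 -1.27884e+02 -3.41000e-01] 65.88333333333333
['top'] [ 5.32713e+02 -1.32860e+02 -1.22000e-01] 97.89999999999999
```

View pics/knob_side.png

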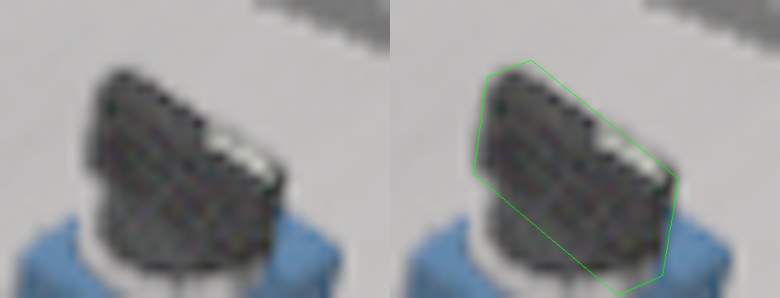

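View pics/knob_top.png

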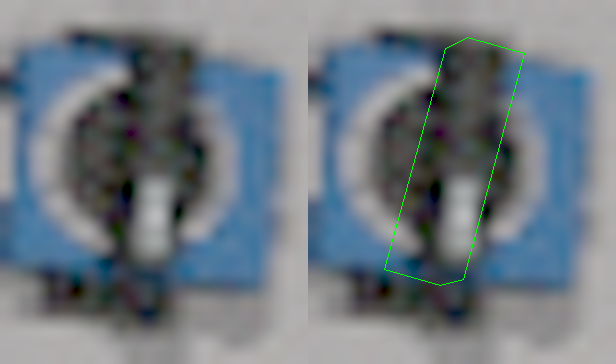

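```bash
python3 - <<'E'
from h import *
im={n:cv2.imread(f'pics/{n}0.png') for n in P}
f=11.47
u=lambda x,y:(336+(x+.5)/f-.5,155+(y+.5)/f-.5)
a=onplane('side',u(125,66),90);b=onplane('side',u(286,172),90);print('far top edge',a,b,np.arctan2(a[1]-b[1],a[0]-b[0]),np.linalg.norm(a-b))
# tick
for n,(x,y,w,h),z in(('top',(351,211,6,10),90),('side',(352,164,10,9),90)):
    g=im[n][y:y+h,x:x+w].min(2).astype(float);print(g.astype(int))
    t=lambda x,y:0
g=im['top'][:,:,:].min(2).astype(float)
L=[]
for r in range(213,218):
    v=np.clip(g[r,351:357]-45,0,None);L.append((351+(v*np.arange(6)).sum()/v.sum(),r))
print(L)
W=np.array([onplane('top',p,90) for p in L]);print(W.round(1))
t=lambda x,y:(343+(x+.5)/14-.5,200+(y+.5)/14-.5)
for q in((197,40),(138,40),(165,40),(195,100),(178,262),(150,262)):print(q,onplane('top',t(*q),90).round(1))
print(im['top'][201:226,345:362].max(2))
E
```

```text
far top edge [ 557.8234432  -141.12709804   90.        ] [ 504.65317564 -131.7348661    90.        ] -0.1748407914600261 53.993438244896
[[  3  14  24  18  17  16]
 [  7  10  37  40  21   1]
 [  3   1  82  97  36  13]
 [  5  13  85  98  15  16]
 [  4  21 106 121   5  45]
 [  0  37  91  93  29  92]
 [  8  36  86  89  29  32]
 [  7  18  42  37  17  22]
 [ 13   7   6  10  15   8]
 [  6  12  13   5  23  30]]
[[ 47 121 133 139 141 143 144 142 141 142]
 [ 26  25  97 123 134 141 141 141 141 141]
 [ 26  27  78  94 100 128 142 143 142 140]
 [ 23  27  85 124  92 106 123 132 142 141]
 [ 18  20  25  37 104 130 107 100 127 141]
 [ 10  20  18  25  28  67 140  75  72 135]
 [ 20  16  15  19  20  26  38  69  26 122]
 [ 16  19  17  16  19  19  26  12  31 143]
 [ 15  15  18  16  15  19  16  16  43 136]]
[(np.float64(353.5842696629214), 213), (np.float64(353.5698924731183), 214), (np.float64(353.55474452554745), 215), (np.float64(354.3404255319149), 216), (np.float64(353.5176470588235), 217)]
[[ 524.2 -130.3   90. ]
 [ 520.9 -130.2   90. ]
 [ 517.6 -130.    90. ]
 [ 514.2 -132.6   90. ]
 [ 510.9 -129.7 
[... 1285 characters left out ...]
 97 107 103  32   9  39  93  96  32  95 110  86  99 100  97]
 [101 102 104  95  77  65  10  37  89  95  38  73 103 100 102 100  99]
 [ 86  84  94  92  76  25  12  21  44  41  49  85  98  99 100 100  97]
 [ 38  24  34  42  48  41  30  19  25  32  63  86  95  94  96  97  94]
 [ 62  16  19   1  17  16   9  17  24  23  41  47  46  50  55  64  72]
 [ 60  23  17  13  22  11  14  14  21  11  40  70  78  73  67  74  75]
 [ 71  48  46  41  31  28  26  15  12  17  41  70  80  81  76  79  80]
 [120 120 117 109  93  77  43  46  36  43  57  83  83  83  82  77  85]
 [122 121 123 121 121 107  88  79  78  80  77  97 121 109  85  87 104]
 [121 124 122 123 121 122 108  83  87  81  81 101 125 120 123 125 125]]
```

```bash
python3 - <<'E'
from h import *
from scipy.spatial.transform import Rotation as R
s=arm.observe();m=R.from_rotvec(s['tcp_rot']).as_matrix();print(m.round(4));print(s['tcp_pos'],s['t'],s['force'],s['moment'])
yx=np.arctan2(m[1,0],m[0,0]);print('tool x yaw',yx,'j1-j6',s['joint_pos'][0]-s['joint_pos'][5])
E
```

```text
[[ 9.619e-01  2.733e-01  0.000e+00]
 [ 2.733e-01 -9.619e-01 -1.000e-04]
 [ 0.000e+00  1.000e-04 -1.000e+00]]
[ 184.49997546 -649.30873839  231.37479887] 0.9 [-0.01252954 -0.37045968  0.67865014] [ 0.04291625  0.00018207 -0.01777808]
tool x yaw 0.2768305744886989 j1-j6 -1.2939620744402895
```

```bash
cat > nav.py <<'E'
import json,sys,os,numpy as np
# pose: x,y,z,psi (tool x yaw); tool x=(c,s,0), y=(s,-c,0), z=(0,0,-1); +turn about tool z lowers psi
F='cmd.json'
def load(): return np.array(json.load(open(F))) if os.path.exists(F) else np.array([184.488,-649.285,231.325,0.27680])
def apply(sx,sy,sz,t):
    p=load();c,s=np.cos(p[3]),np.sin(p[3]);a=150*np.array([sx,sy,sz])
    p=np.array([p[0]+c*a[0]+s*a[1],p[1]+s*a[0]-c*a[1],p[2]-a[2],p[3]-t*np.pi]);json.dump(p.tolist(),open(F,'w'));return p
def need(x,y,z,psi,p=None):
    p=load() if p is None else p;c,s=np.cos(p[3]),np.sin(p[3]);dx,dy=x-p[0],y-p[1]
    sl=np.array([c*dx+s*dy,s*dx-c*dy,p[2]-z])/150;return sl,(p[3]-psi)/np.pi,np.hypot(np.hypot(dx,dy),z-p[2])/62.5,abs(p[3]-psi)/np.radians(10.7)
def chain(wps):
    p=load();print('from',p.round(2))
    for w in wps:
        sl,t,n1,n2=need(*w,p=p);print(w,'slide',sl.round(3),'turn',round(t,4),'rows',round(n1,1),round(n2,1),'' if abs(sl).max()<=1 else 'TOO FAR')
        p=np.array(w,float)
E
python3 -c "
from nav import *
chain([(300,-540,230,.277),(400,-410,230,.277),(480,-290,230,.5),(530,-150,230,.75),(530,-20,230,1.0),(530,110,230,1.3),(510,230,230,1.557),(499.6,321.8,120,1.557)])"
```

```text
from [ 1.8449e+02 -6.4928e+02  2.3132e+02  2.8000e-01]
(300, -540, 230, 0.277) slide [ 0.94  -0.49   0.009] turn -0.0001 rows 2.5 0.0 
(400, -410, 230, 0.277) slide [ 0.878 -0.651  0.   ] turn 0.0 rows 2.6 0.0 
(480, -290, 230, 0.5) slide [ 0.732 -0.624  0.   ] turn -0.071 rows 2.3 1.2 
(530, -150, 230, 0.75) slide [ 0.74  -0.659  0.   ] turn -0.0796 rows 2.4 1.3 
(530, -20, 230, 1.0) slide [ 0.591 -0.634  0.   ] turn -0.0796 rows 2.1 1.3 
(530, 110, 230, 1.3) slide [ 0.729 -0.468  0.   ] turn -0.0955 rows 2.1 1.6 
(510, 230, 230, 1.557) slide [ 0.735 -0.342  0.   ] turn -0.0818 rows 1.9 1.4 
(499.6, 321.8, 120, 1.557) slide [ 0.611 -0.078  0.733] turn 0.0 rows 2.3 0.0
```

>>> {"api": "carry_out", "payload": {
  "plan": [
    {"slide": [0.94,-0.49,0.0],"turn": 0},
    {"slide": [0.94,-0.49,0.0],"turn": 0},
    {"slide": [0.94,-0.49,0.0],"turn": 0}
  ],
  "hand": 1
}}

```text
t: 1.27
tcp_pos: [301.8, -538.0, 231.4]
tcp_rot: [-3.111, -0.436, -0.001]
force: [0.4, -0.5, 0.4]
gripper_width: 85.5
```

>>> {"api": "carry_out", "payload": {
  "plan": [
    {"slide": [0.88,-0.65,0.0],"turn": 0},
    {"slide": [0.88,-0.65,0.0],"turn": 0},
    {"slide": [0.88,-0.65,0.0],"turn": 0}
  ]
}}

```text
t: 1.65
tcp_pos: [401.7, -407.9, 231.5]
tcp_rot: [3.111, 0.436, 0.001]
force: [0.0, -0.7, -0.1]
gripper_width: 85.4
```

>>> {"api": "carry_out", "payload": {
  "plan": [
    {"slide": [0.73,-0.62,0.0],"turn": -0.07},
    {"slide": [0.73,-0.62,0.0],"turn": -0.07},
    {"slide": [0.73,-0.62,0.0],"turn": -0.07}
  ]
}}

```text
t: 2.02
tcp_pos: [481.7, -288.1, 231.5]
tcp_rot: [3.044, 0.778, 0.001]
force: [-0.2, -1.4, -0.3]
gripper_width: 85.3
```

>>> {"api": "carry_out", "payload": {
  "plan": [
    {"slide": [0.74,-0.66,0.0],"turn": -0.08},
    {"slide": [0.74,-0.66,0.0],"turn": -0.08},
    {"slide": [0.74,-0.66,0.0],"turn": -0.08}
  ]
}}

```text
t: 2.4
tcp_pos: [531.2, -148.9, 231.5]
tcp_rot: [2.923, 1.151, 0.0]
force: [-0.1, -0.5, 0.2]
gripper_width: 85.5
```

```bash
cat >> nav.py <<'E'
def state():
    from station import arm
    from scipy.spatial.transform import Rotation as R
    s=arm.observe();m=R.from_rotvec(s['tcp_rot']).as_matrix()
    print('t',round(s['t'],2),'tcp',s['tcp_pos'].round(1),'psi',round(np.arctan2(m[1,0],m[0,0]),4),'tilt',m[:2,2].round(4),'F',s['force'].round(1),'M',s['moment'].round(3),'w',round(s['gripper_width'],1),'j',s['joint_pos'].round(2))
E
python3 -c "
from nav import *
for a in((.94,-.49,0,0),(.88,-.65,0,0),(.73,-.62,0,-.07),(.74,-.66,0,-.08)): apply(*a)
state()
chain([(530,-20,230,1.0),(530,110,230,1.3),(510,230,230,1.557),(499.6,321.8,120,1.557)])"
```

```text
t 2.4 tcp [ 531.2 -148.9  231.5] psi 0.7503 tilt [ 0.0003 -0.0002] F [-0.1 -0.5  0.2] M [-0.008 -0.013 -0.065] w 85.5 j [-0.46  0.01  1.88 -0.    1.25  0.36]
from [ 530.69 -150.87  231.32    0.75]
(530, -20, 230, 1.0) slide [ 0.59  -0.643  0.009] turn -0.0802 rows 2.1 1.3 
(530, 110, 230, 1.3) slide [ 0.729 -0.468  0.   ] turn -0.0955 rows 2.1 1.6 
(510, 230, 230, 1.557) slide [ 0.735 -0.342  0.   ] turn -0.0818 rows 1.9 1.4 
(499.6, 321.8, 120, 1.557) slide [ 0.611 -0.078  0.733] turn 0.0 rows 2.3 0.0
```

>>> {"api": "carry_out", "payload": {
  "plan": [
    {"slide": [0.59,-0.64,0.0],"turn": -0.08},
    {"slide": [0.59,-0.64,0.0],"turn": -0.08},
    {"slide": [0.59,-0.64,0.0],"turn": -0.08}
  ]
}}

```text
t: 2.78
tcp_pos: [530.0, -17.8, 231.4]
tcp_rot: [2.754, 1.511, 0.0]
force: [0.6, -0.8, 0.2]
gripper_width: 85.6
```

>>> {"api": "carry_out", "payload": {
  "plan": [
    {"slide": [0.73,-0.47,0.0],"turn": -0.095},
    {"slide": [0.73,-0.47,0.0],"turn": -0.095},
    {"slide": [0.73,-0.47,0.0],"turn": -0.095}
  ]
}}

```text
t: 3.15
tcp_pos: [530.3, 111.5, 231.4]
tcp_rot: [2.5, 1.902, 0.0]
force: [-0.2, -0.3, 0.9]
gripper_width: 85.7
```

>>> {"api": "carry_out", "payload": {
  "plan": [
    {"slide": [0.74,-0.34,0.0],"turn": -0.082},
    {"slide": [0.74,-0.34,0.0],"turn": -0.082},
    {"slide": [0.74,-0.34,0.0],"turn": -0.082},
    {"slide": [0.74,-0.34,0.0],"turn": -0.082}
  ]
}}

```text
t: 3.65
tcp_pos: [511.8, 229.0, 231.2]
tcp_rot: [2.24, 2.201, -0.001]
force: [0.4, 0.2, -0.4]
gripper_width: 85.6
```

```bash
python3 -c "
from nav import *
for a in((.59,-.64,0,-.08),(.73,-.47,0,-.095),(.74,-.34,0,-.082)): apply(*a)
state()
chain([(499.6,321.8,100,1.557),(499.6,321.8,1,1.557)])"
```

```text
t 3.65 tcp [511.8 229.  231.2] psi 1.5533 tilt [ 0.0002 -0.0011] F [ 0.4  0.2 -0.4] M [ 0.04   0.006 -0.055] w 85.6 j [ 0.24  0.04  1.86 -0.    1.25  0.26]
from [511.   230.57 231.32   1.56]
(499.6, 321.8, 100, 1.557) slide [ 0.607 -0.085  0.876] turn -0.0005 rows 2.6 0.0 
(499.6, 321.8, 1, 1.557) slide [0.   0.   0.66] turn 0.0 rows 1.6 0.0
```

>>> {"api": "carry_out", "payload": {
  "plan": [
    {"slide": [0.607,-0.085,0.876],"turn": 0},
    {"slide": [0.607,-0.085,0.876],"turn": 0},
    {"slide": [0.607,-0.085,0.876],"turn": 0},
    {"slide": [0.607,-0.085,0.876],"turn": 0},
    {"slide": [0.607,-0.085,0.876],"turn": 0},
    {"slide": [0.607,-0.085,0.876],"turn": 0}
  ]
}}

```text
t: 4.4
tcp_pos: [501.6, 321.0, 102.2]
tcp_rot: [2.239, 2.201, 0.006]
force: [0.2, 0.0, -0.1]
gripper_width: 85.6
```

```bash
python3 -c "
from nav import *
apply(.607,-.085,.876,0)
state()
chain([(499.6,321.8,1,1.557)])
from station import arm;import cv2
for n in('side','top'): cv2.imwrite(f'pics/{n}1.png',arm.grab_frame(n))
state()
a=cv2.imread('pics/side1.png')[230:340,180:320];b=cv2.imread('pics/top1.png')[180:260,170:270]
import numpy as np
o=np.zeros((440,800,3),np.uint8);o[:,:]=0
A=cv2.resize(a,None,fx=3,fy=3);B=cv2.resize(b,None,fx=3.6,fy=3.6)
o[:A.shape[0],:A.shape[1]]=A;o[:B.shape[0],430:430+B.shape[1]]=B;cv2.imwrite('pics/c1.png',o)
"
```

```text
t 4.4 tcp [501.6 321.  102.2] psi 1.5534 tilt [0.0037 0.0013] F [ 0.2  0.  -0.1] M [ 0.004 -0.002 -0.062] w 85.6 j [ 0.4   0.25  1.87 -0.    1.01  0.42]
from [499.65 321.8   99.92   1.56]
(499.6, 321.8, 1, 1.557) slide [-0.    -0.     0.659] turn -0.0005 rows 1.6 0.0 
t 4.5 tcp [501.  321.3 101.8] psi 1.554 tilt [0.0029 0.0011] F [-0.1  0.   0.6] M [ 0.029 -0.057  0.017] w 85.5 j [ 0.4   0.25  1.87 -0.    1.01  0.42]
```

View pics/c1.png

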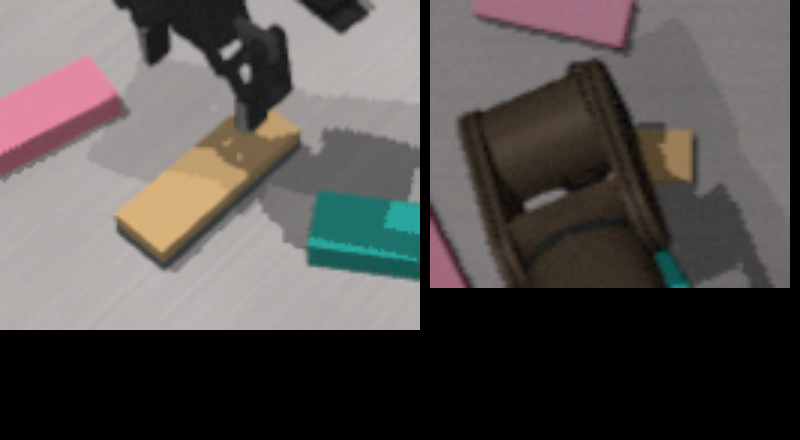

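The picture shows the open gripper above the stone, fingers straddling it near (250,110) in the crop, with room beside the turquoise block. Now I'll go down.

>>> {"api": "carry_out", "payload": {
  "plan": [
    {"slide": [0,0,0.35],"turn": 0},
    {"slide": [0,0,0.55],"turn": 0},
    {"slide": [0,0,0.66],"turn": 0},
    {"slide": [0,0,0.66],"turn": 0},
    {"slide": [0,0,0.66],"turn": 0},
    {"slide": [0,0,0.66],"turn": 0}
  ]
}}

```text
t: 5.25
tcp_pos: [500.9, 322.4, 2.7]
tcp_rot: [2.238, 2.204, 0.005]
force: [-0.0, 0.3, -0.3]
gripper_width: 85.6
```

>>> {"api": "carry_out", "payload": {
  "plan": [
    {"slide": [0,0,0],"turn": 0},
    {"slide": [0,0,0],"turn": 0},
    {"slide": [0,0,0],"turn": 0},
    {"slide": [0,0,0],"turn": 0},
    {"slide": [0,0,0],"turn": 0},
    {"slide": [0,0,0],"turn": 0}
  ],
  "hand": 0,
  "newtons": 70
}}

```text
t: 6.0
tcp_pos: [500.3, 322.1, 1.7]
tcp_rot: [2.238, 2.204, 0.002]
force: [-0.1, 0.1, 5.9]
gripper_width: 48.8
```

```bash
python3 -c "
from nav import *
apply(0,0,.66,0)
state()"
```

```text
t 6.0 tcp [500.3 322.1   1.7] psi 1.5554 tilt [0.001  0.0005] F [-0.1  0.1  5.9] M [ 0.001  0.25  -0.017] w 48.8 j [0.4  0.4  1.9  0.   0.84 0.42]
```

```bash
python3 -c "
from nav import *
chain([(499.6,321.8,86,1.557),(516.4,218,86,1.522),(533.2,114,86,1.4875),(549.9,10.2,86,1.4533),(549.9,10.2,30,1.4533)])"
```

```text
from [499.65 321.8    0.92   1.56]
(499.6, 321.8, 86, 1.557) slide [-0.    -0.    -0.567] turn -0.0005 rows 1.4 0.0 
(516.4, 218, 86, 1.522) slide [-0.69   0.122  0.   ] turn 0.0111 rows 1.7 0.2 
(533.2, 114, 86, 1.4875) slide [-0.687  0.146  0.   ] turn 0.011 rows 1.7 0.2 
(549.9, 10.2, 86, 1.4533) slide [-0.68   0.169  0.   ] turn 0.0109 rows 1.7 0.2 
(549.9, 10.2, 30, 1.4533) slide [0.    0.    0.373] turn 0.0 rows 0.9 0.0
```

>>> {"api": "carry_out", "payload": {
  "plan": [
    {"slide": [0,0,-0.1],"turn": 0},
    {"slide": [0,0,-0.3],"turn": 0},
    {"slide": [0,0,-0.5],"turn": 0},
    {"slide": [0,0,-0.57],"turn": 0}
  ]
}}

```text
t: 6.5
tcp_pos: [500.1, 322.0, 87.9]
tcp_rot: [2.238, 2.204, 0.003]
force: [0.5, 0.6, -3.9]
gripper_width: 48.5
```

>>> {"api": "carry_out", "payload": {
  "plan": [
    {"slide": [-0.25,0.045,0],"turn": 0.004},
    {"slide": [-0.5,0.09,0],"turn": 0.008},
    {"slide": [-0.69,0.122,0],"turn": 0.011}
  ]
}}

```text
t: 6.88
tcp_pos: [515.1, 216.4, 84.8]
tcp_rot: [-2.276, -2.163, 0.004]
force: [0.1, 0.8, -4.0]
gripper_width: 48.7
```

>>> {"api": "carry_out", "payload": {
  "plan": [
    {"slide": [-0.3,0.06,0],"turn": 0.004},
    {"slide": [-0.6,0.127,0],"turn": 0.009},
    {"slide": [-0.687,0.146,0],"turn": 0.011}
  ]
}}

```text
t: 7.25
tcp_pos: [532.2, 111.8, 85.1]
tcp_rot: [-2.316, -2.121, 0.003]
force: [0.6, -0.4, -4.2]
gripper_width: 48.5
```

>>> {"api": "carry_out", "payload": {
  "plan": [
    {"slide": [-0.25,0.06,0],"turn": 0.004},
    {"slide": [-0.5,0.125,0],"turn": 0.008},
    {"slide": [-0.68,0.169,0],"turn": 0.011},
    {"slide": [-0.68,0.169,0],"turn": 0.011},
    {"slide": [-0.68,0.169,0],"turn": 0.011},
    {"slide": [-0.68,0.169,0],"turn": 0.011}
  ]
}}

```text
t: 8.0
tcp_pos: [549.2, 11.4, 86.0]
tcp_rot: [-2.347, -2.086, 0.001]
force: [-0.6, 0.5, -3.8]
gripper_width: 48.9
```

```bash
cat > crop.py <<'E'
import cv2,numpy as np,sys
from station import arm
def snap(tag,rs=(240,130,150,120),rt=(250,170,130,80)):
    o=np.zeros((600,800,3),np.uint8)
    for n,(x,y,w,h),top in(('side',rs,0),('top',rt,1)):
        im=arm.grab_frame(n);cv2.imwrite(f'pics/{n}_{tag}.png',im);c=im[y:y+h,x:x+w]
        f=400/w;c=cv2.resize(c,None,fx=f,fy=f,interpolation=cv2.INTER_CUBIC)
        c=np.clip(255*(c/255.)**.6,0,255).astype(np.uint8);o[:c.shape[0],400*top:400*top+c.shape[1]]=c[:600]
    cv2.imwrite(f'pics/c_{tag}.png',o[:400])
E
python3 -c "
from nav import *
for a in((0,0,-.57,0),(-.69,.122,0,.011),(-.687,.146,0,.011),(-.68,.169,0,.011)): apply(*a)
from crop import snap
state();snap('hover');state()
chain([(549.9,10.2,30,1.4533)])"
```

```text
t 8.0 tcp [549.2  11.4  86. ] psi 1.4532 tilt [-0.001   0.0005] F [-0.6  0.5 -3.8] M [0.011 0.002 0.052] w 48.9 j [-0.16  0.18  1.99  0.    0.97 -0.05]
t 8.1 tcp [549.4  11.2  86.2] psi 1.4531 tilt [-0.0004  0.0003] F [-0.3 -0.5 -3.2] M [-0.097  0.039  0.015] w 48.8 j [-0.16  0.18  1.99  0.    0.97 -0.05]
from [549.74  10.24  86.42   1.45]
(549.9, 10.2, 30, 1.4533) slide [-0.     0.001  0.376] turn -0.0005 rows 0.9 0.0
```

View pics/c_hover.png

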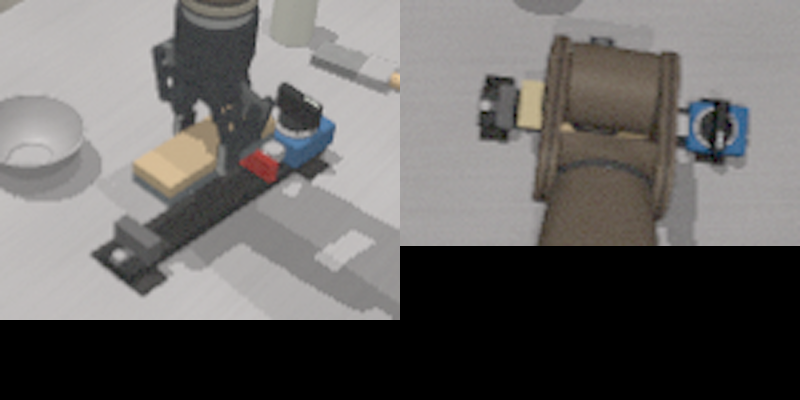

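The crop shows the stone held above the bed, its left end at top-view pixel (288,204), just inside the stop and aligned with the bed. I'll check that end numerically before lowering.

```bash
python3 - <<'E'
from h import *
im=cv2.imread('pics/top_hover.png').astype(float)
yaw=-.1175;d=np.array([-np.sin(yaw),np.cos(yaw)]);o=np.array([549.2,7.7])
v=im[...,1]  # green: stop 55, stone bright
L=[]
for r in range(200,210):
    p=v[r,284:294];m=(54+p.max())/2;k=np.nonzero((p[:-1]<m)&(p[1:]>=m))[0]
    if len(k): e=284+k[0]+(m-p[k[0]])/(p[k[0]+1]-p[k[0]]);L.append(d@(onplane('top',(e,r),110)[:2]-o))
print('stone end along',np.round(L,1),np.median(L),'expected',d@(np.array([549.3,11.2])-o)+75)
# side view: fit held stone tan half
ims=cv2.imread('pics/side_hover.png')
E
```

```text
stone end along [78.2 78.2 78.1 77.8 78.  77.8 78.3 77.9 77.9 78.7] 78.03354812859311 expected 78.4875898287908
```

>>> {"api": "carry_out", "payload": {
  "plan": [
    {"slide": [0,0,0.15],"turn": 0},
    {"slide": [0,0,0.3],"turn": 0},
    {"slide": [0,0,0.39],"turn": 0},
    {"slide": [0,0,0.4],"turn": 0},
    {"slide": [0,0,0.41],"turn": 0},
    {"slide": [0,0,0.41],"turn": 0}
  ]
}}

```text
t: 8.85
tcp_pos: [550.5, 10.2, 25.8]
tcp_rot: [2.349, 2.085, 0.002]
force: [0.2, -0.3, -3.9]
gripper_width: 48.6
```

>>> {"api": "carry_out", "payload": {
  "plan": [
    {"slide": [0,0,0.01],"turn": 0},
    {"slide": [0,0,0.015],"turn": 0},
    {"slide": [0,0,0.02],"turn": 0},
    {"slide": [0,0,0.02],"turn": 0}
  ]
}}

```text
t: 9.35
tcp_pos: [549.7, 10.2, 21.8]
tcp_rot: [-2.35, -2.085, 0.0]
force: [-0.5, 0.2, -3.1]
gripper_width: 48.8
```

```bash
python3 -c "
from nav import *
apply(0,0,.41,0);print(apply(0,0,.02,0))
state()"
```

```text
[549.7412866   10.24348465  21.925        1.45175565]
t 9.35 tcp [549.7  10.2  21.8] psi 1.4517 tilt [-0.0002  0.    ] F [-0.5  0.2 -3.1] M [ 0.041  0.004 -0.021] w 48.8 j [-0.17  0.29  2.01 -0.    0.85 -0.05]
```

>>> {"api": "carry_out", "payload": {
  "plan": [
    {"slide": [0,0,0.005],"turn": 0},
    {"slide": [0,0,0.008],"turn": 0},
    {"slide": [0,0,0.008],"turn": 0}
  ]
}}

```text
t: 9.72
tcp_pos: [549.8, 10.2, 21.7]
tcp_rot: [-2.349, -2.085, 0.001]
force: [-4.3, -0.5, 5.0]
gripper_width: 49.0
```

Contact: Fz went from -3.5 to +5 N. Releasing.

>>> {"api": "carry_out", "payload": {
  "plan": [
    {"slide": [0,0,0],"turn": 0},
    {"slide": [0,0,0],"turn": 0},
    {"slide": [0,0,0],"turn": 0},
    {"slide": [0,0,-0.1],"turn": 0},
    {"slide": [0,0,-0.3],"turn": 0},
    {"slide": [0,0,-0.6],"turn": 0},
    {"slide": [0,0,-0.9],"turn": 0},
    {"slide": [0,0,-0.9],"turn": 0}
  ],
  "hand": 0.85
}}

```text
t: 10.72
tcp_pos: [553.2, 9.8, 162.0]
tcp_rot: [2.343, 2.08, 0.011]
force: [0.6, -0.5, 0.3]
gripper_width: 72.5
```

```bash
python3 -c "
from nav import *
apply(0,0,.008,0);apply(0,0,-.9,0)
state()
from crop import snap;snap('placed')
chain([(532.3,-132.5,157,2.4),(532.3,-132.5,157,3.0),(532.3,-132.5,65,3.0)])"
```

```text
t 10.72 tcp [553.2   9.8 162. ] psi 1.4519 tilt [ 0.0113 -0.0019] F [ 0.6 -0.5  0.3] M [-0.021 -0.035 -0.035] w 72.5 j [-0.17  0.08  1.95  0.    1.1  -0.05]
from [549.74  10.24 155.72   1.45]
(532.3, -132.5, 157, 2.4) slide [-0.959 -0.002 -0.009] turn -0.3018 rows 2.3 5.1 
(532.3, -132.5, 157, 3.0) slide [0. 0. 0.] turn -0.191 rows 0.0 3.2 
(532.3, -132.5, 65, 3.0) slide [0.    0.    0.613] turn 0.0 rows 1.5 0.0
```

View pics/c_placed.png

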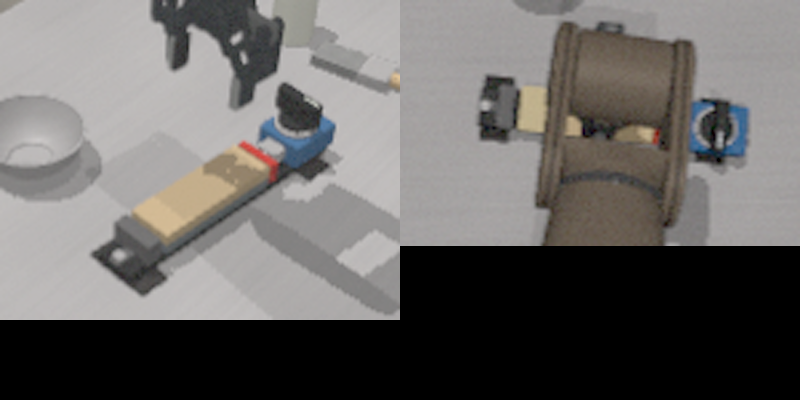

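The stone sits flat between the stop (135,235) and the red jaw (260,158), seen in the side crop. Now to the knob.

>>> {"api": "carry_out", "payload": {
  "plan": [
    {"slide": [-0.4,0,0],"turn": -0.06},
    {"slide": [-0.8,0,0],"turn": -0.12},
    {"slide": [-0.96,0,0],"turn": -0.18},
    {"slide": [-0.96,0,0],"turn": -0.24},
    {"slide": [-0.96,0,0],"turn": -0.3},
    {"slide": [-0.96,0,0],"turn": -0.36},
    {"slide": [-0.96,0,0],"turn": -0.42},
    {"slide": [-0.96,0,0],"turn": -0.48},
    {"slide": [-0.96,0,0],"turn": -0.493},
    {"slide": [-0.96,0,0],"turn": -0.493}
  ],
  "hand": 0.6
}}

```text
t: 12.08
tcp_pos: [531.6, -132.3, 153.9]
tcp_rot: [-0.223, -3.13, -0.002]
force: [-0.3, 0.2, -0.2]
gripper_width: 51.3
```

```bash
python3 -c "
from nav import *
apply(-.96,0,0,-.493)
state()
from crop import snap;snap('knob1',rs=(310,100,75,100),rt=(320,180,70,70));state()
chain([(532.3,-132.5,100,3.0),(532.3,-132.5,64,3.0)])"
```

```text
t 12.07 tcp [ 531.6 -132.3  153.9] psi 2.9995 tilt [-0.0032  0.0015] F [-0.3  0.2 -0.2] M [ 0.011  0.032 -0.015] w 51.3 j [-0.43  0.09  1.96  0.    1.1  -1.86]
t 12.18 tcp [ 532.  -132.5  154.6] psi 2.9992 tilt [-0.002   0.0009] F [-0.9  0.9 -0.1] M [ 0.025 -0.003  0.023] w 51.1 j [-0.43  0.09  1.95  0.    1.1  -1.86]
from [ 532.64 -132.74  155.72    3.  ]
(532.3, -132.5, 100, 3.0) slide [0.002 0.001 0.371] turn 0.0002 rows 0.9 0.0 
(532.3, -132.5, 64, 3.0) slide [0.   0.   0.24] turn 0.0 rows 0.6 0.0
```

View pics/c_knob1.png

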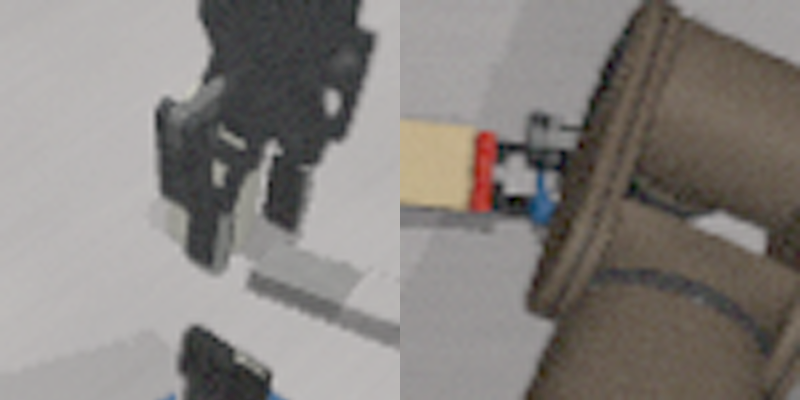

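Seen from the side, the fingers straddle the knob bar (crop knob at (225,360)) and are opened across its thickness. Going down.

>>> {"api": "carry_out", "payload": {
  "plan": [
    {"slide": [0,0,0.25],"turn": 0},
    {"slide": [0,0,0.45],"turn": 0},
    {"slide": [0,0,0.55],"turn": 0},
    {"slide": [0,0,0.6],"turn": 0},
    {"slide": [0,0,0.6],"turn": 0},
    {"slide": [0,0,0.6],"turn": 0}
  ]
}}

```text
t: 12.92
tcp_pos: [533.5, -133.1, 67.0]
tcp_rot: [0.221, 3.132, -0.001]
force: [-0.3, 0.6, -0.6]
gripper_width: 51.5
```

```bash
python3 -c "
from nav import *
apply(0,0,.6,0)
state()
from crop import snap;snap('knob2',rs=(310,120,75,80),rt=(320,180,70,70));state()"
```

```text
t 12.93 tcp [ 533.5 -133.1   67. ] psi 3.0005 tilt [ 0.0021 -0.0009] F [-0.3  0.6 -0.6] M [-0.007 -0.065  0.001] w 51.5 j [-0.43  0.21  2.   -0.    0.93 -1.86]
t 13.03 tcp [ 533.4 -133.    66.9] psi 3.0006 tilt [ 0.0019 -0.0009] F [0.2 0.7 0.3] M [ 0.057 -0.021  0.008] w 51.5 j [-0.43  0.21  2.    0.    0.93 -1.86]
```

View pics/c_knob2.png

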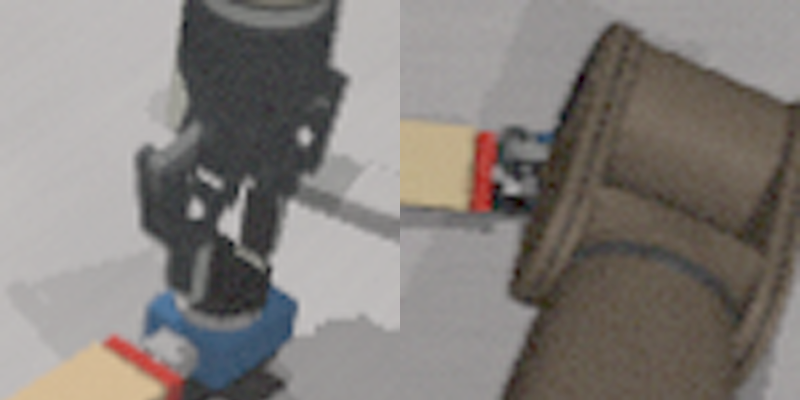

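>>> {"api": "carry_out", "payload": {
  "plan": [
    {"slide": [0,0,0],"turn": 0},
    {"slide": [0,0,0],"turn": 0},
    {"slide": [0,0,0],"turn": 0},
    {"slide": [0,0,0],"turn": 0},
    {"slide": [0,0,0],"turn": 0},
    {"slide": [0,0,0],"turn": 0}
  ],
  "hand": 0,
  "newtons": 30
}}

```text
t: 13.78
tcp_pos: [532.8, -133.0, 66.1]
tcp_rot: [0.221, 3.134, -0.001]
force: [-1.8, -0.7, 4.2]
gripper_width: 13.3
```

```bash
python3 -c "
from nav import *
state()"
```

```text
t 13.78 tcp [ 532.8 -133.    66.1] psi 3.0005 tilt [ 0.0002 -0.0003] F [-1.8 -0.7  4.2] M [-0.173  0.305 -0.188] w 13.3 j [-0.43  0.21  2.   -0.    0.93 -1.86]
```

>>> {"api": "carry_out", "payload": {
  "plan": [
    {"slide": [0,0,0],"turn": 0},
    {"slide": [0,0,0],"turn": 0.025},
    {"slide": [0,0,0],"turn": 0.05},
    {"slide": [0,0,0],"turn": 0.075},
    {"slide": [0,0,0],"turn": 0.1}
  ],
  "hand": 0,
  "newtons": 90
}}

```text
t: 14.4
tcp_pos: [532.8, -133.1, 66.3]
tcp_rot: [0.708, 3.061, -0.002]
force: [-1.9, -0.9, 4.9]
gripper_width: 12.1
```

```bash
python3 -c "
from nav import *
apply(0,0,0,.1)
state()
from station import arm
print(arm.observe()['joint_efforts'].round(3),arm.observe()['qvel'].round(3))"
```

```text
t 14.4 tcp [ 532.8 -133.1   66.3] psi 2.6868 tilt [-0.0001 -0.0014] F [-1.9 -0.9  4.9] M [-0.167  0.377  0.288] w 12.1 j [-0.43  0.21  2.   -0.    0.93 -1.54]
[ 6.4300e-01 -3.0014e+01 -2.2830e+01  5.5300e-01 -3.9400e-01 -2.5000e-02] [ 0.    -0.001 -0.    -0.002  0.001  0.622]
```

>>> {"api": "carry_out", "payload": {
  "plan": [
    {"slide": [0,0,0],"turn": 0.05},
    {"slide": [0,0,0],"turn": 0.1},
    {"slide": [0,0,0],"turn": 0.15},
    {"slide": [0,0,0],"turn": 0.2}
  ]
}}

```text
t: 14.9
tcp_pos: [532.5, -133.3, 66.3]
tcp_rot: [1.622, 2.69, -0.003]
force: [-3.2, -1.7, 5.5]
gripper_width: 12.6
```

```bash
python3 -c "
from nav import *
apply(0,0,0,.2)
state()"
```

```text
t 14.9 tcp [ 532.5 -133.3   66.3] psi 2.0562 tilt [-0.0009 -0.0018] F [-3.2 -1.7  5.5] M [-0.306  0.484  0.32 ] w 12.6 j [-0.43  0.21  2.   -0.    0.93 -0.91]
```

>>> {"api": "carry_out", "payload": {
  "plan": [
    {"slide": [0,0,0],"turn": 0.05},
    {"slide": [0,0,0],"turn": 0.1},
    {"slide": [0,0,0],"turn": 0.15},
    {"slide": [0,0,0],"turn": 0.2}
  ]
}}

```text
t: 15.4
tcp_pos: [532.2, -133.4, 66.3]
tcp_rot: [2.374, 2.057, -0.004]
force: [-3.9, -1.6, 6.4]
gripper_width: 12.1
```

```bash
python3 -c "
from nav import *
apply(0,0,0,.2)
state()"
```

```text
t 15.4 tcp [ 532.2 -133.4   66.3] psi 1.4279 tilt [-0.0017 -0.0018] F [-3.9 -1.6  6.4] M [-0.293  0.648  0.363] w 12.1 j [-0.43  0.21  2.   -0.    0.93 -0.28]
```

```bash
python3 -c "
from nav import *
from crop import snap;snap('k3',rs=(265,150,100,90),rt=(265,180,100,60));state()"
```

```text
t 15.5 tcp [ 532.2 -133.4   66.3] psi 1.4283 tilt [-0.0016 -0.0012] F [-4.  -3.   6.3] M [-0.372  0.706 -0.253] w 12.1 j [-0.43  0.21  2.   -0.    0.93 -0.29]
```

View pics/c_k3.png

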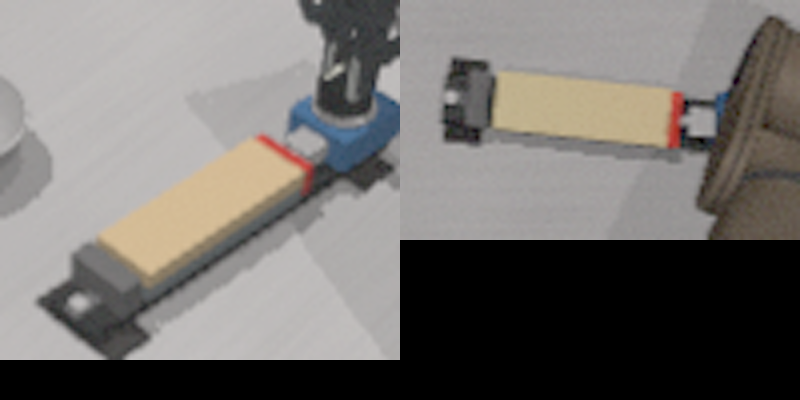

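```bash
cat > gap.py <<'E'
from h import *
yaw=-.1175;d=np.array([-np.sin(yaw),np.cos(yaw)]);o=np.array([549.2,7.7])
def run(tag):
    im=cv2.imread(f'pics/top_{tag}.png').astype(float);v=im[...,1];E=[];J=[]
    for r in range(200,210):
        p=v[r,284:294];m=(p[6:].mean()+25)/2
        k=np.nonzero((p[:-1]<m)&(p[1:]>=m))[0]
        if len(k):k=k[-1];E.append(d@(onplane('top',(284+k+(m-p[k])/(p[k+1]-p[k]),r),45)[:2]-o))
    w=im[...,2]-im[...,1]
    for r in range(206,214):
        q=im[r,324:338,1];m=(q[0]+25)/2;k=np.nonzero((q[:-1]>m)&(q[1:]<=m))[0]
        if len(k):k=k[0];J.append(d@(onplane('top',(324+k+(q[k]-m)/(q[k]-q[k+1]),r),45)[:2]-o))
    print(tag,'stone +end',np.median(E).round(2),'stone -end/jaw',np.median(J).round(2))
    print(v[203:207,280:294].astype(int))
import sys
for t in sys.argv[1:]: run(t)
E
python3 gap.py k3
```

```text
k3 stone +end 78.58 stone -end/jaw -72.15
[[ 53  45  50  56  58  54  46  26  53 112 138 138 139 136]
 [ 51  50  48  58  57  50  45  17  60 114 140 138 141 139]
 [ 56  49  51  59  53  54  43  13  72 123 140 141 140 141]
 [ 33  46  54  54  49  51  44  15  79 124 140 142 140 141]]
```

The top view shows the stone's end still 5–6 mm short of the stop (dark gap at column 287), so it isn't pinched yet. I expect the pinch near 3.8 rad. Continuing.

>>> {"api": "carry_out", "payload": {
  "plan": [
    {"slide": [0,0,0],"turn": 0.05},
    {"slide": [0,0,0],"turn": 0.1},
    {"slide": [0,0,0],"turn": 0.15},
    {"slide": [0,0,0],"turn": 0.2},
    {"slide": [0,0,0],"turn": 0.25}
  ]
}}

```text
t: 16.12
tcp_pos: [531.9, -133.2, 66.3]
tcp_rot: [2.98, 0.992, -0.005]
force: [-5.1, -1.8, 7.7]
gripper_width: 12.2
```

```bash
python3 -c "
from nav import *
apply(0,0,0,.25)
state()"
```

```text
t 16.12 tcp [ 531.9 -133.2   66.3] psi 0.6426 tilt [-0.0027 -0.0013] F [-5.1 -1.8  7.7] M [-0.256  0.749  0.343] w 12.2 j [-0.43  0.21  2.   -0.    0.93  0.5 ]
```

>>> {"api": "carry_out", "payload": {
  "plan": [
    {"slide": [0,0,0],"turn": 0.05},
    {"slide": [0,0,0],"turn": 0.1},
    {"slide": [0,0,0],"turn": 0.15},
    {"slide": [0,0,0],"turn": 0.2},
    {"slide": [0,0,0],"turn": 0.25}
  ]
}}

```text
t: 16.75
tcp_pos: [531.8, -132.8, 66.3]
tcp_rot: [3.133, -0.224, -0.005]
force: [-5.1, -0.4, 7.1]
gripper_width: 12.4
```

```bash
python3 -c "
from nav import *
apply(0,0,0,.25)
state()
from crop import snap;snap('k4',rs=(265,150,100,90),rt=(265,180,100,60));state()"; python3 gap.py k4
```

```text
t 16.75 tcp [ 531.8 -132.8   66.3] psi -0.143 tilt [-0.003  -0.0005] F [-5.1 -0.4  7.1] M [0.011 0.824 0.295] w 12.4 j [-0.43  0.21  2.   -0.    0.93  1.29]
t 16.85 tcp [ 531.8 -132.8   66.3] psi -0.1426 tilt [-0.0029  0.    ] F [-5.4 -1.   7. ] M [-0.195  0.925 -0.259] w 12.8 j [-0.43  0.21  2.   -0.    0.93  1.28]
k4 stone +end 82.79 stone -end/jaw -68.46
[[ 52  48  45  57  54  56  48  80 122 137 141 140 138 138]
 [ 55  49  48  57  53  50  49  76 124 139 139 138 139 143]
 [ 52  54  55  52  55  56  39  76 129 140 142 141 139 140]
 [ 29  41  52  52  55  54  43  98 138 141 140 137 140 142]]
```

Free-turning torque is about 0.32 N m so far, and the stone moves with the jaw (4.2 mm over 1.57 rad). About 1.5 mm of gap remains. I'll let go, lift, turn back 180° and grip again.

>>> {"api": "carry_out", "payload": {
  "plan": [
    {"slide": [0,0,0],"turn": 0},
    {"slide": [0,0,0],"turn": 0},
    {"slide": [0,0,0],"turn": 0},
    {"slide": [0,0,-0.15],"turn": 0},
    {"slide": [0,0,-0.35],"turn": 0},
    {"slide": [0,0,-0.35],"turn": 0}
  ],
  "hand": 0.45
}}

```text
t: 17.6
tcp_pos: [534.6, -133.5, 120.8]
tcp_rot: [3.132, -0.221, 0.009]
force: [-0.8, -0.1, 0.4]
gripper_width: 38.4
```

>>> {"api": "carry_out", "payload": {
  "plan": [
    {"slide": [0,0,0],"turn": -0.055},
    {"slide": [0,0,0],"turn": -0.11},
    {"slide": [0,0,0],"turn": -0.165},
    {"slide": [0,0,0],"turn": -0.22},
    {"slide": [0,0,0],"turn": -0.275},
    {"slide": [0,0,0],"turn": -0.33},
    {"slide": [0,0,0],"turn": -0.385},
    {"slide": [0,0,0],"turn": -0.44},
    {"slide": [0,0,0],"turn": -0.5},
    {"slide": [0,0,0],"turn": -0.5}
  ]
}}

```text
t: 18.85
tcp_pos: [531.9, -132.4, 116.8]
tcp_rot: [-2.373, -2.056, 0.001]
force: [0.5, -0.1, -0.7]
gripper_width: 38.7
```

>>> {"api": "carry_out", "payload": {
  "plan": [
    {"slide": [0,0,0],"turn": -0.055},
    {"slide": [0,0,0],"turn": -0.11},
    {"slide": [0,0,0],"turn": -0.165},
    {"slide": [0,0,0],"turn": -0.22},
    {"slide": [0,0,0],"turn": -0.275},
    {"slide": [0,0,0],"turn": -0.33},
    {"slide": [0,0,0],"turn": -0.385},
    {"slide": [0,0,0],"turn": -0.44},
    {"slide": [0,0,0],"turn": -0.5},
    {"slide": [0,0,0],"turn": -0.5},
    {"slide": [0,0,0],"turn": -0.5}
  ]
}}

```text
t: 20.23
tcp_pos: [532.5, -132.6, 117.8]
tcp_rot: [-0.228, -3.133, -0.0]
force: [-0.2, 0.3, 0.4]
gripper_width: 38.5
```

```bash
python3 -c "
from nav import *
apply(0,0,-.35,0);apply(0,0,0,-.5);apply(0,0,0,-.5)
state()
from crop import snap;snap('k5',rs=(310,120,75,80),rt=(265,180,100,60));state()
chain([(531.9,-133,65.7,3.0)])"; python3 gap.py k5
```

```text
t 20.23 tcp [ 532.5 -132.6  117.8] psi 2.9966 tilt [-0.0005  0.0003] F [-0.2  0.3  0.4] M [ 0.057 -0.002 -0.033] w 38.5 j [-0.43  0.13  1.98  0.    1.03 -1.85]
t 20.32 tcp [ 532.6 -132.7  118. ] psi 2.998 tilt [-0.0003  0.0001] F [-0.5  0.3  0.8] M [-0.032 -0.009  0.018] w 38.3 j [-0.43  0.13  1.98  0.    1.03 -1.86]
from [ 532.64 -132.74  118.22    3.  ]
(531.9, -133, 65.7, 3.0) slide [ 0.005 -0.002  0.35 ] turn 0.0002 rows 0.8 0.0 
k5 stone +end 82.73 stone -end/jaw -68.52
[[ 54  45  51  54  55  57  48  77 120 141 143 141 138 139]
 [ 52  50  49  60  53  53  46  74 122 140 137 141 143 142]
 [ 53  51  51  51  53  58  43  79 128 140 141 140 138 140]
 [ 29  41  56  53  53  55  41  96 140 140 141 138 140 141]]
```

View pics/c_k5.png

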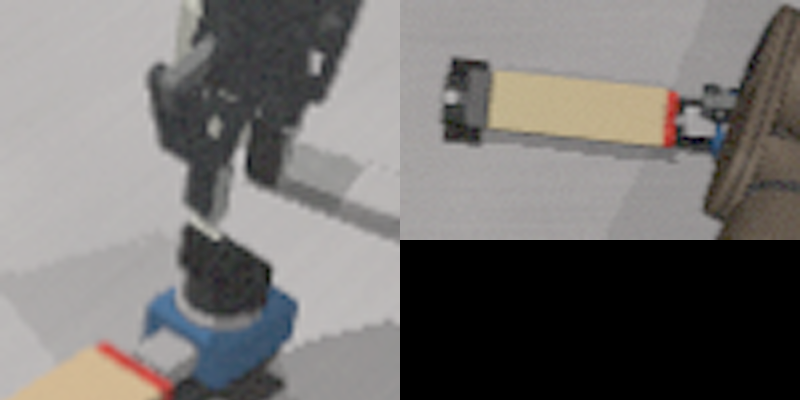

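The bar has turned by half (its tick is now at the far end, (205,228) in the side crop) and the fingers straddle it. Gripping again.

>>> {"api": "carry_out", "payload": {
  "plan": [
    {"slide": [0.005,-0.002,0.15],"turn": 0},
    {"slide": [0.005,-0.002,0.28],"turn": 0},
    {"slide": [0.005,-0.002,0.35],"turn": 0},
    {"slide": [0.005,-0.002,0.35],"turn": 0},
    {"slide": [0.005,-0.002,0.35],"turn": 0},
    {"slide": [0.005,-0.002,0.35],"turn": 0},
    {"slide": [0.005,-0.002,0.35],"turn": 0},
    {"slide": [0.005,-0.002,0.35],"turn": 0}
  ]
}}

```text
t: 21.32
tcp_pos: [532.0, -133.0, 66.0]
tcp_rot: [0.221, 3.133, -0.0]
force: [-0.1, -0.5, 0.0]
gripper_width: 38.6
```

>>> {"api": "carry_out", "payload": {
  "plan": [
    {"slide": [0,0,0],"turn": 0},
    {"slide": [0,0,0],"turn": 0},
    {"slide": [0,0,0],"turn": 0},
    {"slide": [0,0,0],"turn": 0},
    {"slide": [0,0,0],"turn": 0},
    {"slide": [0,0,0],"turn": 0}
  ],
  "hand": 0,
  "newtons": 90
}}

```text
t: 22.08
tcp_pos: [531.9, -132.9, 66.0]
tcp_rot: [-0.222, -3.134, -0.0]
force: [-1.3, 0.8, 5.1]
gripper_width: 12.5
```

```bash
python3 -c "
from nav import *
apply(.005,-.002,.35,0)
state()"
```

```text
t 22.07 tcp [ 531.9 -132.9   66. ] psi 3.0004 tilt [-0.0001  0.0002] F [-1.3  0.8  5.1] M [ 0.255  0.357 -0.132] w 12.5 j [-0.43  0.21  2.    0.    0.93 -1.86]
```

```bash
cat > rd.py <<'E'
import sys;from nav import *
from station import arm
from scipy.spatial.transform import Rotation as R
apply(0,0,0,float(sys.argv[1]))
s=arm.observe();m=R.from_rotvec(s['tcp_rot']).as_matrix();psi=np.arctan2(m[1,0],m[0,0])
tot=np.pi+(3.0-psi)%(2*np.pi)
line=f"t {s['t']:.2f} turned {tot:.3f} cmd {np.pi+3.0-load()[3]:.3f} Mz {s['moment'][2]:.3f} F {s['force'].round(1)} qv6 {s['qvel'][5]:.2f}"
print(line);open('log.txt','a').write(line+'\n')
E
echo
```

>>> {"api": "carry_out", "payload": {
  "plan": [
    {"slide": [0,0,0],"turn": 0.02},
    {"slide": [0,0,0],"turn": 0.04}
  ]
}}

```text
t: 22.32
tcp_pos: [531.9, -132.8, 66.0]
tcp_rot: [-0.417, -3.114, 0.001]
force: [-1.6, 1.5, 4.6]
gripper_width: 12.3
```

```bash
python3 rd.py .04
```

```text
t 22.32 turned 3.266 cmd 3.267 Mz 0.303 F [-1.6  1.5  4.6] qv6 0.49
```

>>> {"api": "carry_out", "payload": {
  "plan": [
    {"slide": [0,0,0],"turn": 0.015}
  ]
}}

```text
t: 22.45
tcp_pos: [531.9, -132.8, 66.0]
tcp_rot: [-0.489, -3.103, 0.001]
force: [-1.1, 1.5, 5.4]
gripper_width: 12.3
```

```bash
python3 rd.py .015
```

```text
t 22.45 turned 3.313 cmd 3.314 Mz 0.278 F [-1.1  1.5  5.4] qv6 0.37
```

>>> {"api": "carry_out", "payload": {
  "plan": [
    {"slide": [0,0,0],"turn": 0.015}
  ]
}}

```text
t: 22.58
tcp_pos: [531.9, -132.8, 66.0]
tcp_rot: [-0.562, -3.091, 0.001]
force: [-1.1, 1.6, 5.1]
gripper_width: 12.2
```

```bash
python3 rd.py .015
```

```text
t 22.57 turned 3.360 cmd 3.361 Mz 0.337 F [-1.1  1.6  5.1] qv6 0.37
```

>>> {"api": "carry_out", "payload": {
  "plan": [
    {"slide": [0,0,0],"turn": 0.015}
  ]
}}

```text
t: 22.7
tcp_pos: [531.9, -132.8, 66.0]
tcp_rot: [-0.635, -3.077, 0.001]
force: [-1.5, 2.3, 5.2]
gripper_width: 11.9
```

```bash
python3 rd.py .015
```

```text
t 22.70 turned 3.407 cmd 3.408 Mz 0.319 F [-1.5  2.3  5.2] qv6 0.37
```

>>> {"api": "carry_out", "payload": {
  "plan": [
    {"slide": [0,0,0],"turn": 0.015}
  ]
}}

```text
t: 22.82
tcp_pos: [531.9, -132.8, 66.0]
tcp_rot: [-0.707, -3.061, 0.001]
force: [-1.2, 2.6, 5.6]
gripper_width: 12.7
```

```bash
python3 rd.py .015
```

```text
t 22.82 turned 3.454 cmd 3.455 Mz 0.339 F [-1.2  2.6  5.6] qv6 0.37
```

Clean readings in motion, 0.28–0.34. Continuing in small steps.

>>> {"api": "carry_out", "payload": {
  "plan": [
    {"slide": [0,0,0],"turn": 0.015}
  ]
}}

```text
t: 22.95
tcp_pos: [532.0, -132.8, 66.0]
tcp_rot: [-0.779, -3.043, 0.001]
force: [-1.8, 1.6, 5.8]
gripper_width: 12.4
```

```bash
python3 rd.py .015
```

```text
t 22.95 turned 3.501 cmd 3.502 Mz 0.338 F [-1.8  1.6  5.8] qv6 0.37
```

>>> {"api": "carry_out", "payload": {
  "plan": [
    {"slide": [0,0,0],"turn": 0.015}
  ]
}}

```text
t: 23.08
tcp_pos: [531.9, -132.7, 66.0]
tcp_rot: [-0.851, -3.024, 0.0]
force: [-1.4, 2.8, 5.3]
gripper_width: 12.2
```

```bash
python3 rd.py .015
```

```text
t 23.07 turned 3.548 cmd 3.549 Mz 0.298 F [-1.4  2.8  5.3] qv6 0.37
```

>>> {"api": "carry_out", "payload": {
  "plan": [
    {"slide": [0,0,0],"turn": 0.015}
  ]
}}

```text
t: 23.2
tcp_pos: [532.0, -132.7, 66.0]
tcp_rot: [-0.922, -3.003, 0.0]
force: [-1.5, 1.6, 5.0]
gripper_width: 12.3
```

```bash
python3 rd.py .015
```

```text
t 23.20 turned 3.595 cmd 3.597 Mz 0.288 F [-1.5  1.6  5. ] qv6 0.37
```

>>> {"api": "carry_out", "payload": {
  "plan": [
    {"slide": [0,0,0],"turn": 0.015}
  ]
}}

```text
t: 23.32
tcp_pos: [531.9, -132.7, 66.0]
tcp_rot: [-0.992, -2.981, 0.0]
force: [-2.0, 2.0, 5.6]
gripper_width: 12.7
```

```bash
python3 rd.py .015
```

```text
t 23.32 turned 3.643 cmd 3.644 Mz 0.352 F [-2.   2.   5.6] qv6 0.37
```

>>> {"api": "carry_out", "payload": {
  "plan": [
    {"slide": [0,0,0],"turn": 0.015}
  ]
}}

```text
t: 23.45
tcp_pos: [532.0, -132.7, 66.0]
tcp_rot: [-1.062, -2.957, 0.0]
force: [-1.5, 2.0, 5.3]
gripper_width: 12.4
```

```bash
python3 rd.py .015
```

```text
t 23.45 turned 3.690 cmd 3.691 Mz 0.301 F [-1.5  2.   5.3] qv6 0.37
```

>>> {"api": "carry_out", "payload": {
  "plan": [
    {"slide": [0,0,0],"turn": 0.015}
  ]
}}

```text
t: 23.58
tcp_pos: [532.0, -132.7, 66.0]
tcp_rot: [-1.132, -2.931, 0.0]
force: [-1.1, 3.0, 5.4]
gripper_width: 12.2
```

```bash
python3 rd.py .015
```

```text
t 23.57 turned 3.737 cmd 3.738 Mz 0.329 F [-1.1  3.   5.4] qv6 0.37
```

>>> {"api": "carry_out", "payload": {
  "plan": [
    {"slide": [0,0,0],"turn": 0.015}
  ]
}}

```text
t: 23.7
tcp_pos: [532.0, -132.7, 66.0]
tcp_rot: [-1.2, -2.903, 0.0]
force: [-1.7, 2.7, 5.2]
gripper_width: 12.2
```

```bash
python3 rd.py .015
```

```text
t 23.70 turned 3.784 cmd 3.785 Mz 0.260 F [-1.7  2.7  5.2] qv6 0.37
```

>>> {"api": "carry_out", "payload": {
  "plan": [
    {"slide": [0,0,0],"turn": 0.015}
  ]
}}

```text
t: 23.82
tcp_pos: [532.0, -132.7, 66.0]
tcp_rot: [1.268, 2.874, -0.0]
force: [-1.5, 1.4, 4.5]
gripper_width: 12.2
```

```bash
python3 rd.py .015
```

```text
t 23.82 turned 3.831 cmd 3.832 Mz 0.272 F [-1.5  1.4  4.5] qv6 0.37
```

>>> {"api": "carry_out", "payload": {
  "plan": [
    {"slide": [0,0,0],"turn": 0.015}
  ]
}}

```text
t: 23.95
tcp_pos: [532.0, -132.7, 66.0]
tcp_rot: [1.336, 2.843, -0.0]
force: [-1.2, 2.2, 5.6]
gripper_width: 12.5
```

```bash
python3 rd.py .015
```

```text
t 23.95 turned 3.878 cmd 3.879 Mz 0.312 F [-1.2  2.2  5.6] qv6 0.37
```

>>> {"api": "carry_out", "payload": {
  "plan": [
    {"slide": [0,0,0],"turn": 0.015}
  ]
}}

```text
t: 24.08
tcp_pos: [532.0, -132.6, 66.0]
tcp_rot: [1.402, 2.811, -0.0]
force: [-1.5, 2.0, 5.8]
gripper_width: 12.4
```

```bash
python3 rd.py .015
```

```text
t 24.07 turned 3.925 cmd 3.926 Mz 0.354 F [-1.5  2.   5.8] qv6 0.37
```

>>> {"api": "carry_out", "payload": {
  "plan": [
    {"slide": [0,0,0],"turn": 0.015}
  ]
}}

```text
t: 24.2
tcp_pos: [532.0, -132.7, 66.0]
tcp_rot: [1.468, 2.777, -0.0]
force: [-1.5, 2.0, 4.6]
gripper_width: 12.0
```

```bash
python3 rd.py .015
```

```text
t 24.20 turned 3.973 cmd 3.974 Mz 0.343 F [-1.5  2.   4.6] qv6 0.37
```

>>> {"api": "carry_out", "payload": {
  "plan": [
    {"slide": [0,0,0],"turn": 0.015}
  ]
}}

```text
t: 24.32
tcp_pos: [532.1, -132.7, 66.1]
tcp_rot: [1.533, 2.742, 0.0]
force: [-1.3, 2.2, 5.3]
gripper_width: 11.9
```

```bash
python3 rd.py .015; python3 -c "
from crop import snap;snap('k6',rs=(265,150,100,90),rt=(265,180,100,60))"; python3 gap.py k6
```

```text
t 24.32 turned 4.020 cmd 4.021 Mz 0.374 F [-1.3  2.2  5.3] qv6 0.37
k6 stone +end 85.42 stone -end/jaw -66.72
[[ 55  50  48  57  52  52  62 109 140 137 141 137 140 138]
 [ 55  47  51  53  52  56  57 105 140 139 139 140 143 139]
 [ 53  54  56  55  58  56  67 112 143 142 141 141 143 139]
 [ 27  43  57  55  52  50  67 114 139 143 142 140 140 137]]
```

Torque may be rising now (0.354, 0.343, 0.374), and the top view no longer shows a dark gap at the stop. More readings will confirm it.

>>> {"api": "carry_out", "payload": {
  "plan": [
    {"slide": [0,0,0],"turn": 0.015}
  ]
}}

```text
t: 24.55
tcp_pos: [532.1, -132.6, 66.0]
tcp_rot: [1.597, 2.705, 0.0]
force: [-1.2, 2.2, 4.3]
gripper_width: 12.4
```

```bash
python3 rd.py .015
```

```text
t 24.55 turned 4.066 cmd 4.068 Mz 0.383 F [-1.2  2.2  4.3] qv6 0.38
```

>>> {"api": "carry_out", "payload": {
  "plan": [
    {"slide": [0,0,0],"turn": 0.015}
  ]
}}

```text
t: 24.68
tcp_pos: [532.1, -132.6, 66.1]
tcp_rot: [1.66, 2.667, 0.0]
force: [-2.5, 2.6, 5.5]
gripper_width: 11.9
```

```bash
python3 rd.py .015
```

```text
t 24.68 turned 4.113 cmd 4.115 Mz 0.432 F [-2.5  2.6  5.5] qv6 0.37
```

>>> {"api": "carry_out", "payload": {
  "plan": [
    {"slide": [0,0,0],"turn": 0.015}
  ]
}}

```text
t: 24.8
tcp_pos: [532.1, -132.6, 66.0]
tcp_rot: [1.722, 2.627, 0.0]
force: [-1.3, 2.6, 5.7]
gripper_width: 12.5
```

```bash
python3 rd.py .015
```

```text
t 24.80 turned 4.161 cmd 4.162 Mz 0.404 F [-1.3  2.6  5.7] qv6 0.37
```

>>> {"api": "carry_out", "payload": {
  "plan": [
    {"slide": [0,0,0],"turn": 0.015}
  ]
}}

```text
t: 24.92
tcp_pos: [532.1, -132.6, 66.0]
tcp_rot: [1.784, 2.586, 0.0]
force: [-0.3, 3.5, 4.1]
gripper_width: 12.5
```

```bash
python3 rd.py .015
```

```text
t 24.93 turned 4.208 cmd 4.209 Mz 0.365 F [-0.3  3.5  4.1] qv6 0.37
```

>>> {"api": "carry_out", "payload": {
  "plan": [
    {"slide": [0,0,0],"turn": 0.015}
  ]
}}

```text
t: 25.05
tcp_pos: [532.1, -132.6, 66.0]
tcp_rot: [1.844, 2.543, 0.0]
force: [-1.4, 2.3, 5.5]
gripper_width: 12.3
```

```bash
python3 rd.py .015
```

```text
t 25.05 turned 4.255 cmd 4.256 Mz 0.391 F [-1.4  2.3  5.5] qv6 0.37
```

>>> {"api": "carry_out", "payload": {
  "plan": [
    {"slide": [0,0,0],"turn": 0.015}
  ]
}}

```text
t: 25.18
tcp_pos: [532.1, -132.6, 66.0]
tcp_rot: [1.903, 2.499, 0.0]
force: [-1.3, 2.1, 4.7]
gripper_width: 12.0
```

```bash
python3 rd.py .015
```

```text
t 25.18 turned 4.302 cmd 4.303 Mz 0.371 F [-1.3  2.1  4.7] qv6 0.37
```

Pinched. I'll keep collecting while still well short of the quarter turn, and fit the change point.

>>> {"api": "carry_out", "payload": {
  "plan": [
    {"slide": [0,0,0],"turn": 0.015}
  ]
}}

```text
t: 25.3
tcp_pos: [532.2, -132.6, 66.0]
tcp_rot: [1.962, 2.453, 0.0]
force: [-1.3, 2.6, 4.6]
gripper_width: 12.5
```

```bash
python3 rd.py .015
```

```text
t 25.30 turned 4.349 cmd 4.351 Mz 0.407 F [-1.3  2.6  4.6] qv6 0.37
```

>>> {"api": "carry_out", "payload": {
  "plan": [
    {"slide": [0,0,0],"turn": 0.015}
  ]
}}

```text
t: 25.42
tcp_pos: [532.2, -132.6, 66.0]
tcp_rot: [2.019, 2.406, 0.0]
force: [-0.5, 3.3, 5.0]
gripper_width: 12.5
```

```bash
python3 rd.py .015
```

```text
t 25.43 turned 4.396 cmd 4.398 Mz 0.410 F [-0.5  3.3  5. ] qv6 0.37
```

>>> {"api": "carry_out", "payload": {
  "plan": [
    {"slide": [0,0,0],"turn": 0.015}
  ]
}}

```text
t: 25.55
tcp_pos: [532.2, -132.6, 66.1]
tcp_rot: [2.075, 2.358, 0.001]
force: [-0.6, 2.3, 4.5]
gripper_width: 12.5
```

```bash
python3 rd.py .015
```

```text
t 25.55 turned 4.443 cmd 4.445 Mz 0.413 F [-0.6  2.3  4.5] qv6 0.37
```

>>> {"api": "carry_out", "payload": {
  "plan": [
    {"slide": [0,0,0],"turn": 0.015}
  ]
}}

```text
t: 25.68
tcp_pos: [532.2, -132.6, 66.1]
tcp_rot: [2.13, 2.309, 0.001]
force: [-0.5, 1.8, 4.7]
gripper_width: 12.8
```

```bash
python3 rd.py .015
cat > cp.py <<'E'
import re,numpy as np
D=np.array([[float(x) for x in re.search(r'turned (\S+) .*Mz (\S+)',l).groups()] for l in open('log.txt')])
th,M=D.T;ps=np.arange(3.5,4.6,.02);S=[]
for p in ps:
    y=M-np.where(th>p,.075+.064*(th-p),0);a=y.mean();S.append(((y-a)**2).sum())
S=np.array(S);i=S.argmin();sd=np.sqrt(S[i]/(len(M)-2));w=np.exp(-(S-S[i])/2/sd**2);w/=w.sum();mu=(w*ps).sum()
p=ps[i];print('best',p,'mean',mu.round(3),'sd',np.sqrt((w*(ps-mu)**2).sum()).round(3),'noise',sd.round(3),'base',(M-np.where(th>p,.075+.064*(th-p),0)).mean().round(3),'last',th[-1])
print('before/after means',M[th<p].mean().round(3),M[th>p].mean().round(3))
E
python3 cp.py
```

```text
t 25.68 turned 4.490 cmd 4.492 Mz 0.366 F [-0.5  1.8  4.7] qv6 0.37
best 3.9200000000000004 mean 3.935 sd 0.047 noise 0.028 base 0.301 last 4.49
before/after means 0.309 0.386
```

The pinch is at 3.935 ± 0.05 rad turned, so the target is 5.506, which is 0.323 turn units from here. I'll do that in four steps with checks.

>>> {"api": "carry_out", "payload": {
  "plan": [
    {"slide": [0,0,0],"turn": 0.02},
    {"slide": [0,0,0],"turn": 0.04},
    {"slide": [0,0,0],"turn": 0.06},
    {"slide": [0,0,0],"turn": 0.08}
  ]
}}

```text
t: 26.18
tcp_pos: [532.3, -132.6, 66.0]
tcp_rot: [2.403, 2.023, 0.001]
force: [-0.5, 3.0, 4.4]
gripper_width: 12.1
```

```bash
python3 rd.py .08
```

```text
t 26.18 turned 4.742 cmd 4.743 Mz 0.370 F [-0.5  3.   4.4] qv6 0.50
```

>>> {"api": "carry_out", "payload": {
  "plan": [
    {"slide": [0,0,0],"turn": 0.02},
    {"slide": [0,0,0],"turn": 0.04},
    {"slide": [0,0,0],"turn": 0.06},
    {"slide": [0,0,0],"turn": 0.08}
  ]
}}

```text
t: 26.68
tcp_pos: [532.4, -132.6, 66.1]
tcp_rot: [2.637, 1.706, 0.001]
force: [-0.2, 3.3, 3.9]
gripper_width: 12.4
```

```bash
python3 rd.py .08
```

```text
t 26.68 turned 4.993 cmd 4.995 Mz 0.437 F [-0.2  3.3  3.9] qv6 0.50
```

>>> {"api": "carry_out", "payload": {
  "plan": [
    {"slide": [0,0,0],"turn": 0.02},
    {"slide": [0,0,0],"turn": 0.04},
    {"slide": [0,0,0],"turn": 0.06},
    {"slide": [0,0,0],"turn": 0.08}
  ]
}}

```text
t: 27.18
tcp_pos: [532.5, -132.7, 66.0]
tcp_rot: [2.83, 1.362, 0.002]
force: [0.8, 2.2, 4.6]
gripper_width: 12.3
```

```bash
python3 rd.py .08;python3 cp.py
```

```text
t 27.18 turned 5.245 cmd 5.246 Mz 0.416 F [0.8 2.2 4.6] qv6 0.50
best 3.9200000000000004 mean 3.932 sd 0.046 noise 0.029 base 0.297 last 5.245
before/after means 0.309 0.39
```

>>> {"api": "carry_out", "payload": {
  "plan": [
    {"slide": [0,0,0],"turn": 0.02}
  ]
}}

```text
t: 27.3
tcp_pos: [532.5, -132.7, 66.0]
tcp_rot: [2.872, 1.272, 0.002]
force: [0.2, 3.1, 3.1]
gripper_width: 12.2
```

```bash
python3 rd.py .02
```

```text
t 27.30 turned 5.307 cmd 5.309 Mz 0.441 F [0.2 3.1 3.1] qv6 0.50
```

>>> {"api": "carry_out", "payload": {
  "plan": [
    {"slide": [0,0,0],"turn": 0.02}
  ]
}}

```text
t: 27.42
tcp_pos: [532.5, -132.7, 66.0]
tcp_rot: [2.91, 1.181, 0.002]
force: [0.6, 2.4, 3.8]
gripper_width: 12.4
```

```bash
python3 rd.py .02
```

```text
t 27.43 turned 5.370 cmd 5.372 Mz 0.468 F [0.6 2.4 3.8] qv6 0.50
```

>>> {"api": "carry_out", "payload": {
  "plan": [
    {"slide": [0,0,0],"turn": 0.02}
  ]
}}

```text
t: 27.55
tcp_pos: [532.5, -132.7, 66.0]
tcp_rot: [2.946, 1.09, 0.002]
force: [0.5, 2.6, 3.8]
gripper_width: 12.3
```

```bash
python3 rd.py .02; python3 cp.py
```

```text
t 27.55 turned 5.433 cmd 5.434 Mz 0.437 F [0.5 2.6 3.8] qv6 0.50
best 3.9200000000000004 mean 3.929 sd 0.044 noise 0.029 base 0.296 last 5.433
before/after means 0.309 0.399
```

>>> {"api": "carry_out", "payload": {
  "plan": [
    {"slide": [0,0,0],"turn": 0.013},
    {"slide": [0,0,0],"turn": 0.025}
  ]
}}

```text
t: 27.8
tcp_pos: [532.5, -132.7, 66.0]
tcp_rot: [2.986, 0.974, 0.002]
force: [0.1, 1.5, 3.8]
gripper_width: 12.2
```

```bash
python3 rd.py .025; python3 cp.py
```

```text
t 27.80 turned 5.511 cmd 5.513 Mz 0.479 F [0.1 1.5 3.8] qv6 0.30
best 3.9200000000000004 mean 3.929 sd 0.044 noise 0.028 base 0.296 last 5.511
before/after means 0.309 0.403
```

>>> {"api": "carry_out", "payload": {
  "plan": [
    {"slide": [0,0,0],"turn": 0},
    {"slide": [0,0,0],"turn": 0},
    {"slide": [0,0,0],"turn": 0},
    {"slide": [0,0,0],"turn": 0},
    {"slide": [0,0,-0.1],"turn": 0},
    {"slide": [0,0,-0.3],"turn": 0},
    {"slide": [0,0,-0.6],"turn": 0},
    {"slide": [0,0,-0.9],"turn": 0},
    {"slide": [0,0,-0.9],"turn": 0}
  ],
  "hand": 0.45
}}

```text
t: 28.92
tcp_pos: [534.7, -134.2, 207.3]
tcp_rot: [2.98, 0.969, 0.013]
force: [-0.1, 0.5, -1.1]
gripper_width: 39.0
```

```bash
python3 -c "
from nav import *
apply(0,0,-.9,0);state()
chain([(560,-270,200,.63)])"
```

```text
t 28.93 tcp [ 534.7 -134.2  207.3] psi 0.6289 tilt [ 0.0105 -0.0048] F [-0.1  0.5 -1.1] M [ 0.015  0.016 -0.051] w 39.0 j [-0.43  0.03  1.91 -0.    1.19  0.51]
from [ 531.86 -132.93  200.72    0.63]
(560, -270, 200, 0.63) slide [-0.386  0.849  0.005] turn -0.0004 rows 2.2 0.0
```

```bash
python3 -c "
from nav import *
chain([(450,-250,230,.63),(360,-370,230,.63)])"
```

```text
from [ 531.86 -132.93  200.72    0.63]
(450, -250, 230, 0.63) slide [-0.9    0.31  -0.195] turn -0.0004 rows 2.3 0.0 
(360, -370, 230, 0.63) slide [-0.956  0.293  0.   ] turn 0.0 rows 2.4 0.0
```

>>> {"api": "carry_out", "payload": {
  "plan": [
    {"slide": [-0.9,0.31,-0.2],"turn": 0},
    {"slide": [-0.9,0.31,-0.2],"turn": 0},
    {"slide": [-0.9,0.31,-0.2],"turn": 0}
  ]
}}

```text
t: 29.3
tcp_pos: [448.4, -252.0, 231.4]
tcp_rot: [2.988, 0.967, -0.0]
force: [0.7, 0.4, 0.0]
gripper_width: 38.5
```

>>> {"api": "carry_out", "payload": {
  "plan": [
    {"slide": [-0.95,0.29,0],"turn": 0},
    {"slide": [-0.95,0.29,0],"turn": 0},
    {"slide": [-0.95,0.29,0],"turn": 0},
    {"slide": [-0.95,0.29,0],"turn": 0}
  ]
}}

```text
t: 29.8
tcp_pos: [359.1, -369.8, 230.2]
tcp_rot: [-2.988, -0.966, 0.0]
force: [0.7, 1.2, -0.3]
gripper_width: 38.4
```

```bash
python3 -c "
from nav import *
apply(-.9,.31,-.2,0);apply(-.95,.29,0,0);state()
from crop import snap;snap('end',rs=(265,145,110,95),rt=(265,180,110,60))"; python3 gap.py end; cp pics/side_end.png pics/side_end_full.png
python3 - <<'E'
import cv2
from station import arm
for n in('side','top'):
    for o in('bowl','bottle','brush'): print(n,o,arm.spot_in(n,o)[:2])
E
```

```text
t 29.8 tcp [ 359.1 -369.8  230.2] psi 0.6253 tilt [-0.0006  0.001 ] F [ 0.7  1.2 -0.3] M [0.017 0.013 0.041] w 38.4 j [-1.   -0.07  1.96  0.    1.25 -0.05]
end stone +end 85.55 stone -end/jaw -66.64
[[ 51  50  50  59  56  55  60 106 142 141 140 140 141 137]
 [ 55  49  50  60  55  54  56 109 138 140 138 142 141 139]
 [ 54  49  55  57  53  59  70 116 141 139 141 141 142 142]
 [ 31  41  51  55  57  58  88 128 140 139 140 141 142 140]]
side bowl [{'position': [249.1, 178.9], 'score': 0.66}]
side bottle [{'position': [354.6, 124.7], 'score': 0.93}, {'position': [313.5, 204.2], 'score': 0.66}]
side brush [{'position': [381.8, 156.6], 'score': 0.81}]
top bowl [{'position': [295.6, 151.8], 'score': 0.78}]
top bottle [{'position': [413.2, 172.3], 'score': 0.84}]
top brush [{'position': [404.3, 205.3], 'score': 0.69}]
```

View pics/c_end.png

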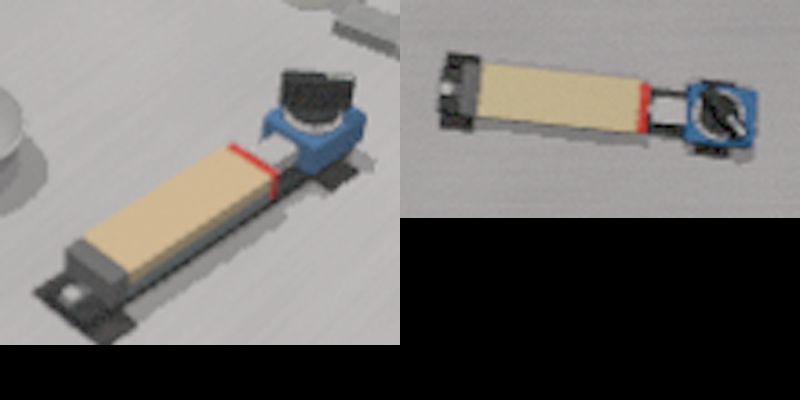

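View pics/side_end.png

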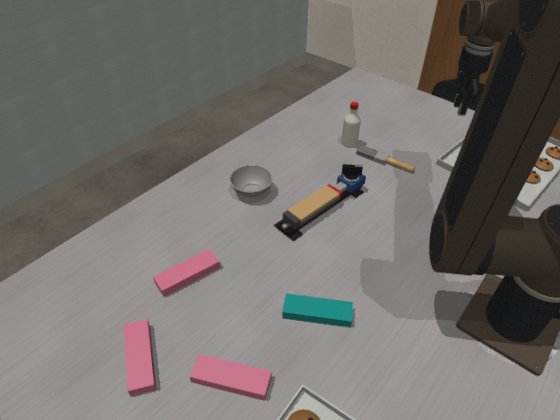

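The end pictures show the stone flat and tan side up, tight between the stop and the red jaw. The knob tick points as expected for about 5.5 rad, the bystanders haven't moved and the arm is clear. Handing in.

```bash
python3 -c "
from station import arm
print(arm.hand_in())"
```

```text
the job is handed in; nothing more can be done
None
```

The stone is on the holder's bed, tan side up and clamped against the stop. I handed the job in at about 30 s of the 72 s allowed; no verdict is reported.

- **Placing:** I picked up the tan-over-grey stone, set it on the bed between stop and jaw, and let go once the force showed contact.
- **Clamping:** I turned the knob clockwise in two grips. The turning torque stepped from about 0.31 to 0.39 N m at 3.93 ± 0.05 rad, so I took that as the pinch. I then turned on to 5.51 rad, which is 1.58 rad past it (a quarter turn is 1.57), and let go.
- **Last checks that agreed:**
  - The final torque was 0.48 N m, about 0.17–0.18 above free turning; a quarter turn should give 0.175.
  - The top view shows the stone's end against the stop, in the same place as just after the pinch.
  - The knob's tick points roughly where 5.5 rad would put it, so the grip did not slip noticeably.
  - The bowl, bottle and brush show no sign of having moved: the networks' pixel positions are within about 6 px of the first ones, and the pictures look the same.
  - The arm is clear of everything.
- **Checks that disagreed:**
  - Three torque readings partway through the last quarter turn averaged about 0.03 N m below the expected line. Later readings matched within noise, and the estimated pinch point did not change.
  - My first estimates of the holder's position along its length differed by 2–3 mm. I placed the stone from the measured jaw and stop faces instead.

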